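# Load two stacked slide boxes on a bench shaker and lock the under-platform clamp

## Robot

A 7-joint arm with a two-finger parallel gripper is mounted at the origin on a cart in front of the work surface, level with it; the furniture and walls round the work are solid. World frame = base frame: x ahead of the robot, y to its left, z up, the work surface at z = 0. Lengths are in m, angles in rad, forces in N, time in s.
With the tool pointing down it reaches from about 0.425 to 0.95 m from the base axis. Payload 4.7 kg.
Tool frame: the origin (TCP) lies on the centre line of the jaws, within the pads' length; the fingertips stand 11 mm ahead of it and the grasp point (between the pads) lies 8 mm behind it; z points along the fingers, x is the direction in which the jaws open and shut, and the axes are right-handed (so a half turn about z gives the same grasp; the last joint's range is limited). The gripper opens to 85 mm and grips with 20 to 120 N. Pads are 22 mm wide; open, the fingers measure 114 mm over their backs; the gripper's body (76 mm by 85 mm) begins 54 mm behind the grasp point. The pads swing forward as they close: fully open they stand 13 mm farther back than shut.
Start: joints at [-1.245, 0.469, -0.049, 1.532, 0.024, 1.141, -0.082], TCP at [0.234, 0.633, 0.242] pointing down, gripper open.
Joint ranges: [-2.59, 2.59], [-0.33, 1.99], [-1.39, 1.29], [0.1, 2.45], [-1.04, 4.18], [0.21, 1.99], [-2.66, 2.66]. Speed limits (rad/s): [2.57, 2.57, 3.14, 3.14, 3.14, 3.14, 3.14].

## Interface

Orientations are given as a unit quaternion [x, y, z, w].
In Python, from station import get_state, camera, get_calibration, sign_off gives the robot as it stands.
- The arm moves only by the tool carry_out, never from a script. Its argument "rows" is a list of rows, each an object of numbers: "x", "y", "z": the shift along the tool's x, y, z in mm; "ax", "ay", "az": the turn, a rotation vector about the tool's x, y, z in degrees; "claw": the opening, from 0 (shut) to 1 (fully open). In form: [{"x": .., "y": .., "z": .., "ax": .., "ay": .., "az": .., "claw": ..}, ...]. A call has 1 to 12 rows; each row is the pose to reach, as a shift and turn from the pose measured when the call began, along the tool's axes at that moment; what a row does not reach only later rows make up. A row lasts 1/8 s, in which the tool goes at most 62.5 mm and 10.7 degrees, less where a joint would pass 70% of its speed; a pose out of reach is approached as far as the arm can. A call with a gripper value outside its range is refused whole. The fingers move at their own pace and stop on an object; the grip force is fixed at half the most. Time passes only in rows, so rows that repeat a pose let the fingers close. It gives the time, the measured TCP pose, the force and the opening at its end, in the units of the state.
- get_state(): the state, without advancing time (a new reading comes with each control period).
- camera(name): name is "scene" or "top" or "wrist"; returns the picture (384x512x3 uint8, red, green, blue); there is no depth.
- get_calibration(name): a dict with "fx", "fy", "cx", "cy" (pixels), "k1" (the pictures are not rectified: a ray, as slopes to the right and down, at radius r is drawn at 1 + k1 r^2 times it, then the intrinsics apply), "pose" (4x4, takes a point from camera to world coordinates). Camera axes: x right, y down, z forward; pixel columns grow to the right and rows downward; lengths in m; the calibration is good to about 2 mm. A picture is of the moment at which its call begins: read the wrist's pose just before it. get_calibration takes no time and is no camera call; for the wrist camera it gives the pose at the moment of the call.
- sign_off(): hands the job in, once; it reports no verdict.
The state is a dict: "clock": time; "joint_positions": joint angles; "joint_velocities": joint speeds; "tau": joint torques, N m; "tcp_pos": TCP position; "tcp_rot": TCP orientation; "ft_force": force on the tool from outside, world axes, zero at the start; "wrist_torque": the same for the moment, N m; "finger_gap": finger opening in m.
Only numpy, scipy, OpenCV 4.12 (cv2) and the standard library are available. Lean on these libraries where they do the work, as an engineer would, in place of code of your own. Each camera call takes 0.05 s, during which the arm holds its last target.

## Task

Load the shaker: first swing the lever knob under the platform's front edge fully over to its open side (the robot's left), then set the deeper slide box on the platform between the fixed fence and the clamp jaw, long way from fence to jaw, and let go of it. Stack the shallower box on its lid so that the lid's lugs lock into the pockets of its base, and last turn the knob fully back to the right so that the jaw clamps the lower box. Keep both boxes upright and leave the things around undisturbed.

Things in the scene. Friction and masses are not known exactly. Their poses are not given: they have to be found in the camera images.
- seat (a point): Middle of the box seat, on top of the fixed shaker's aluminium platform, 95 mm above the worktop. x points from the platform's front edge (robot side) to the fence, y left, z up. The platform spans x -104 to +81, y -90 to +90 mm from here; at its right, beyond y = -81 mm, stands a white console 78 mm high. The seated lower box is centred here within a few mm, long axis along x.
- fence (a point): Foot of the fixed fence's face, at x = +56 mm from the seat (same axes). The fence is 94 mm wide and 45 mm high. Fence and jaw each have two ears 31 mm high, their inner faces 35 mm either side of the middle line; they reach 17 mm (fence) and 8 mm (jaw) along the box's long sides, whose middle is free for fingers.
- jaw: Aluminium clamp jaw on the platform's front half, 12 x 94 x 38 mm, moved by the knob along the seat's x. Origin at its foot, 6 mm in front of its face. The face is at x = -53 mm from the seat when clamped empty, -67 mm when open. Sprung: gives up to 6 mm and presses the clamped box onto the fence with about 8 to 10 N.
- knob_axis (a point): Centre of the lever knob's black hub (46 mm across) that hangs under the platform's front edge; its axis is vertical. This point is at the handle's mid-height, 60 mm above the worktop, 86 mm in front of the seat (x = -86, y = 0) and 18 mm behind the platform's front edge; the platform's underside is 85 mm above the worktop. Same axes as the seat.
- knob_handle (a point): Point on the lever knob's handle, 80 mm from the knob's axis, at mid-height. The handle is a level aluminium bar 14 mm wide and 18 mm deep that ends, rounded and 17 mm wide, 100 mm from the axis; its outer part stands out in front of the platform and can be pinched or pushed from above.
- clamp_knob (a joint): Angle of the lever knob in rad: 0 clamped (handle points to the front, 0.7 rad to the right), 0.7 handle straight to the front (-x of the seat), 1.4 fully open (0.7 rad to the left); stops at 0 and 1.4. Opening is clockwise seen from above and draws the jaw back 10 mm per rad. It stays where it is left; turning takes about 3 to 5 N at the handle's end.
- deep_box_center (a point): Centre (half-way up, lugs not counted) of the deeper lidded box: grey tub, white lid, 112 mm long (x), 60 wide (y), 60 high, about 0.26 kg, closed and rigid. Two round lugs stand on the lid 32 mm either side of its centre along x: 26 mm across at the foot, 19 at the top, 7 high. Grasp it across its 60 mm width; either way round will do.
- shallow_box_center (a point): Centre of the shallower lidded box: as the deeper one, but 40 mm high, about 0.18 kg. Each box has two square pockets in its base, 30 mm wide, 8 mm deep, 32 mm either side of the centre along x; they drop over the lugs of the box below with 2 mm play. When locked, the base lies flat on the lid below and the two boxes' centres are 50 mm apart in height.
- deep_box: The deeper box; origin at the centre of its underside.
- shallow_box: The shallower box; origin at the centre of its underside.
- jar_center (a point): Centre of a loose white screw-lid jar, 77 mm across, 91 mm high; bystander.
- beaker_center (a point): Centre of a loose clear beaker, 50 mm across, 60 mm high; bystander.
- timer_center (a point): Centre of a loose flat bench timer, 58 x 62 x 16 mm; bystander.
Not all that is in view belongs to the job. What is shaped like the deep_box but purple is not meant.

How it is judged:
On the way, in this order (a step that is already met when the one before it is completed fails the run):
1. the lever knob is turned to its open side (above 1.2 rad) (value of joint clamp_knob above 1.2 rad), for 0.2 s.
2. the deeper box stands on the seat between fence and jaw, released, with the clamp still open (value of joint clamp_knob above 1.1 rad and horizontal distance between deep_box_center and seat below 0.016 m and z of deep_box_center in the frame of seat below 0.034 m and angle between the x axis of deep_box_center and the x axis of seat, either way round below 0.15 rad and angle between deep_box_center's own z axis and vertical below 0.06 rad and contact force between the fingers and deep_box below 0.3 N), for 0.2 s.
3. the shallower box is locked over the lugs of the deeper one, released, with the clamp still open (value of joint clamp_knob above 1.1 rad and horizontal distance between deep_box_center and seat below 0.016 m and horizontal distance between shallow_box_center and deep_box_center below 0.006 m and z of shallow_box_center in the frame of deep_box_center between 0.047 and 0.053 m and angle between the x axis of shallow_box_center and the x axis of deep_box_center, either way round below 0.15 rad and contact force between the fingers and shallow_box below 0.3 N), for 0.2 s.
At the end, for the whole second after the job is handed in: Knob below 0.2 rad; jaw presses the deeper box with over 3 N; deeper box flat on the seat (12 mm, 0.1 rad); shallower box locked on its lid (centres within 6 mm sideways, 47 to 53 mm apart in height, 0.1 rad); both at rest (value of joint clamp_knob below 0.2 rad and contact force between jaw and deep_box above 3 N and horizontal distance between deep_box_center and seat below 0.012 m and z of deep_box_center in the frame of seat between 0.026 and 0.034 m and angle between the x axis of deep_box_center and the x axis of seat, either way round below 0.1 rad and angle between deep_box_center's own z axis and vertical below 0.06 rad and horizontal distance between shallow_box_center and deep_box_center below 0.006 m and z of shallow_box_center in the frame of deep_box_center between 0.047 and 0.053 m and angle between the x axis of shallow_box_center and the x axis of deep_box_center, either way round below 0.1 rad and linear speed of each of deep_box, shallow_box below 0.02 m/s); the robot touches nothing.
It fails at once if a box is tipped by more than 0.5 rad (angle between any of deep_box_center, shallow_box_center's own z axis and vertical above 0.5 rad).
It fails at once if a bystander (jar, beaker or timer) is moved by more than 30 mm (distance of any of jar_center, beaker_center, timer_center from where it was at the start of the episode above 0.03 m).
It also fails if it takes over 72 s, if anything falls off the work surface, if the arm or the gripper's body presses on something with over 40 N, if the wrist force passes 120 N, or if a joint passes its speed limit or range.

## Working session

There is one attempt and no reset: what is moved stays moved. The work goes in short steps, Python scripts to look and compute and a tool call to move; the robot and the scene stay as the last step left them, time stands still between calls to the robot, and variables do not carry over. Pictures are saved under pics/ and viewed, and the job is handed in when it is done.

Besides the shell and the picture viewer there is one more tool, called after ">>>" as a command line: name --argument value ..., lists and objects as JSON in quotes. carry_out: Moves the arm, as the interface text tells. Its arguments: {"type":"object","properties":{"rows":{"type":"array"}},"required":["rows"]}

```bash
mkdir -p pics; ls; python3 - <<'E'
from station import *
import cv2,json
for n in ["scene","top","wrist"]:
    im=camera(n); cv2.imwrite(f"pics/{n}0.png",cv2.resize(im[:,:,::-1],(800,600),interpolation=cv2.INTER_CUBIC))
    cv2.imwrite(f"pics/raw_{n}0.png",im[:,:,::-1])
    c=get_calibration(n); print(n,{k:(v if k!='pose' else [[round(float(x),4) for x in r] for r in v]) for k,v in c.items()})
print(get_state())
E
```

```text
pics
scene {'fx': 433.57065233563196, 'fy': 433.57065233563196, 'cx': 256.88063683966044, 'cy': 189.29500810661673, 'k1': -0.018335397544221154, 'pose': [[0.5305, -0.5866, 0.612, -0.1865], [-0.8476, -0.3568, 0.3928, -0.5103], [-0.012, -0.7271, -0.6865, 0.9283], [0.0, 0.0, 0.0, 1.0]]}
top {'fx': 385.37748051598317, 'fy': 385.37748051598317, 'cx': 253.2335357430938, 'cy': 192.75599831784115, 'k1': -0.06693608223792749, 'pose': [[0.0302, -0.9939, 0.1059, 0.4199], [-0.9995, -0.0311, -0.0078, -0.0115], [0.011, -0.1056, -0.9943, 1.2632], [0.0, 0.0, 0.0, 1.0]]}
wrist {'fx': 341.41323988090124, 'fy': 341.41323988090124, 'cx': 250.83010439022658, 'cy': 194.63662826947913, 'k1': 0.0034743024584052407, 'pose': [[0.3467, 0.9041, 0.2499, 0.1706], [0.938, -0.3335, -0.095, 0.655], [-0.0025, 0.2673, -0.9636, 0.3735], [0.0, 0.0, 0.0, 1.0]]}
{'clock': 0.15, 'joint_positions': array([-1.24486832,  0.46928489, -0.04858232,  1.53339115,  0.02409123,
        1.14100707, -0.08230593]), 'joint_velocities': array([ 0.00083104, -0.0022134 , -0.00058408, -0.00290831,  0.00070835,
       -0.00117356,  0.00192268]), 'tau': array([ 7.74692871e-04, -5.10762835e+01, -4.66338499e-02, -2.37979674e+01,
        1.07220895e-02,  5.33503553e-03,  1.41941507e-05]), 'tcp_pos': array([0.23435628, 0.6325642 , 0.2414951 ]), 'tcp_rot': array([ 8.20799745e-01,  5.71215556e-01, -6.04976507e-04,  4.47933818e-04]), 'ft_force': array([ 0.35492838, -0.11629326, -0.44098824]), 'wrist_torque': array([ 0.04289431, -0.02472361, -0.00865996]), 'finger_gap': 0.08559633013893}
```

View pics/scene0.png

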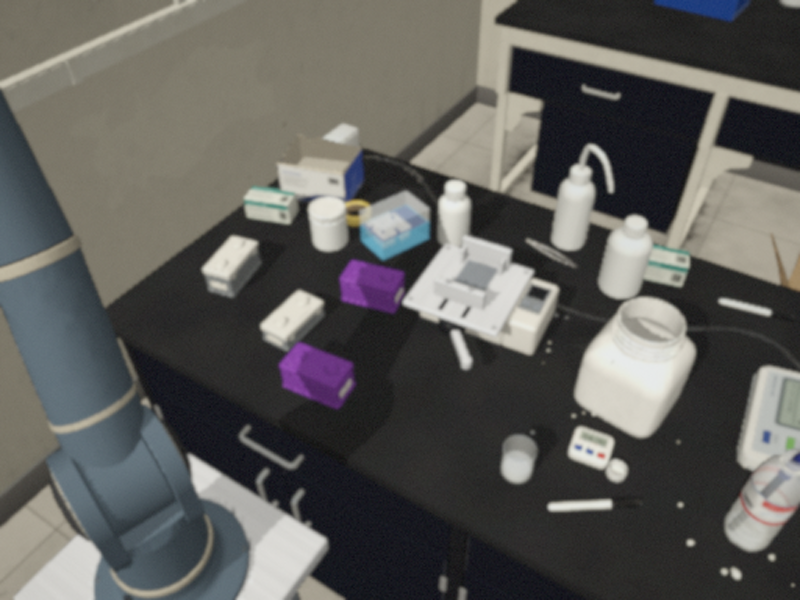

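View pics/top0.png

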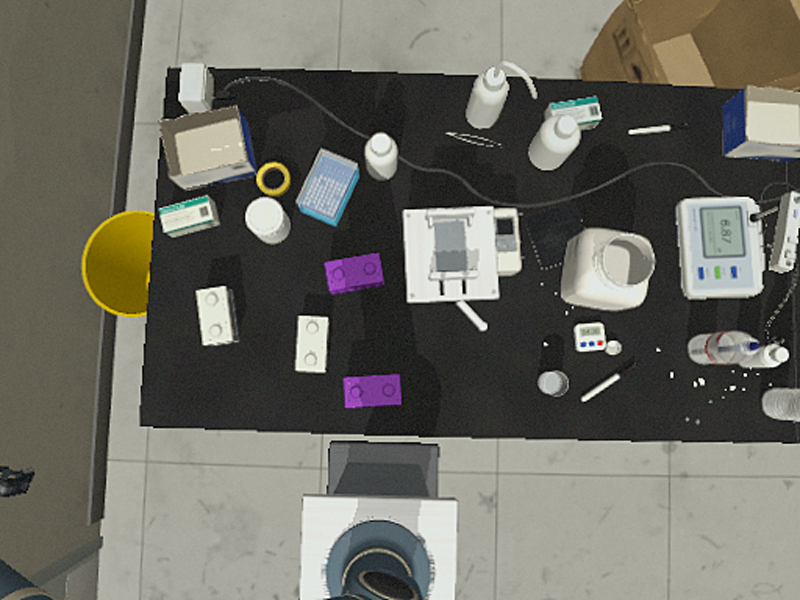

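View pics/wrist0.png

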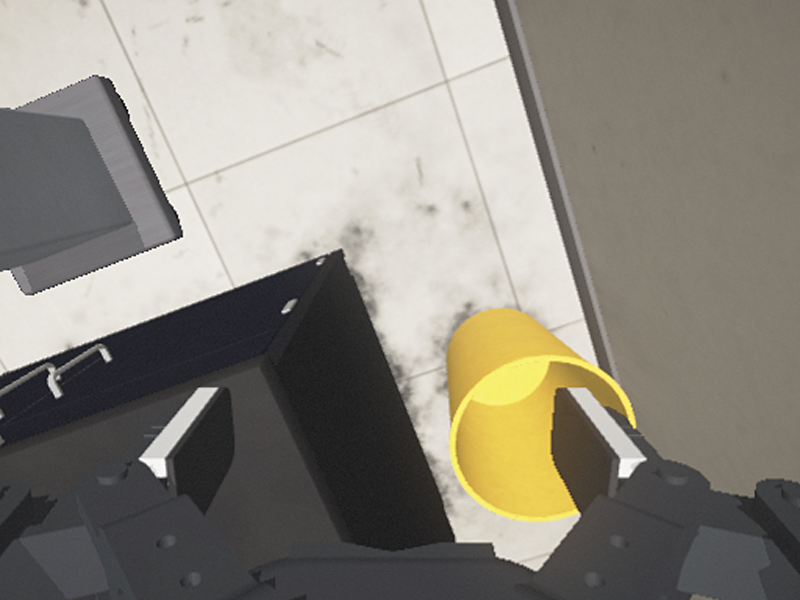

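```bash
cat > h.py <<'E'
import numpy as np,cv2
from scipy.spatial.transform import Rotation as R
from station import *
def K(c): return np.array([[c['fx'],0,c['cx']],[0,c['fy'],c['cy']],[0,0,1]]),np.array([c['k1'],0,0,0.])
def proj(c,P):
    k,d=K(c);T=np.linalg.inv(np.array(c['pose']))
    return cv2.projectPoints(np.asarray(P,float).reshape(-1,3),T[:3,:3],T[:3,3],k,d)[0][:,0]
def unproj(c,uv,z):
    k,d=K(c);u=cv2.undistortPoints(np.asarray(uv,float).reshape(-1,1,2),k,d)[:,0]
    T=np.array(c['pose']);r=np.c_[u,np.ones(len(u))]@T[:3,:3].T
    return T[:3,3]+r*((z-T[2,3])/r[:,2:])
def crop(im,x0,y0,w,h,s,name):
    cv2.imwrite(name,cv2.resize(im[y0:y0+h,x0:x0+w],None,fx=s,fy=s,interpolation=cv2.INTER_CUBIC))
E
python3 - <<'E'
from h import *
t=cv2.imread('pics/raw_top0.png');s=cv2.imread('pics/raw_scene0.png')
crop(t,115,170,110,80,7,'pics/c1.png')
crop(t,250,120,100,100,6,'pics/c2.png')
crop(s,120,140,100,90,6,'pics/c3.png')
E
```

```text
(no output)
```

View pics/c1.png

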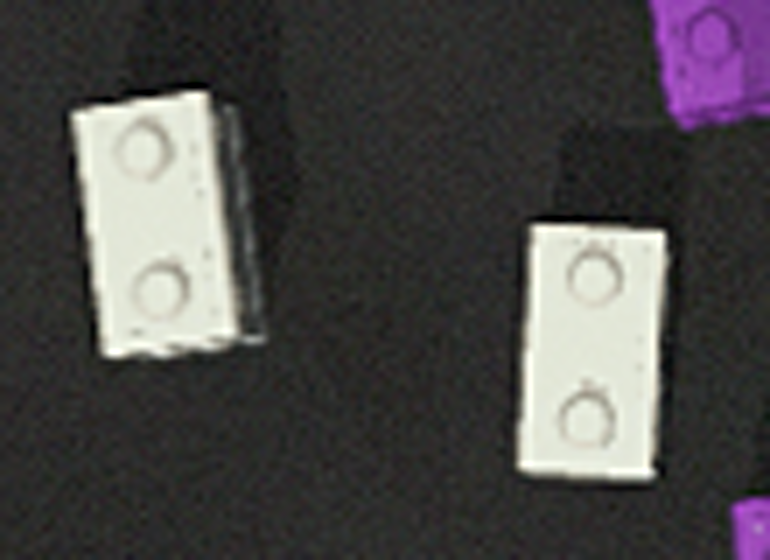

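View pics/c2.png

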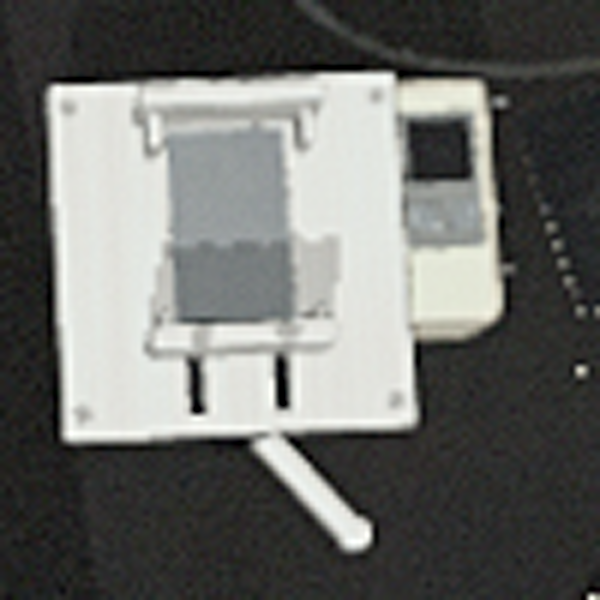

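View pics/c3.png

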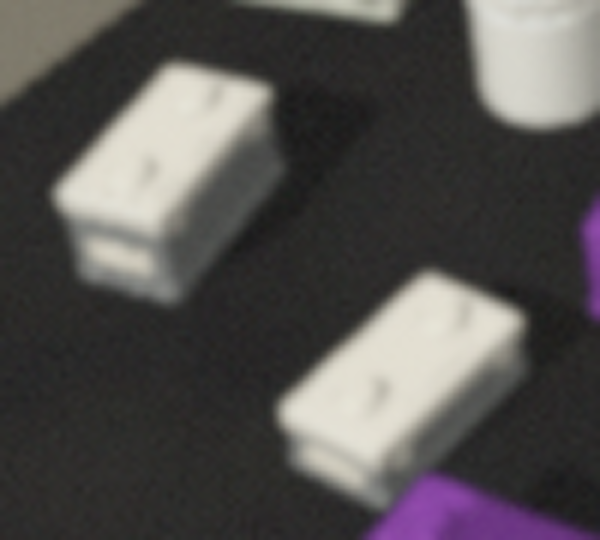

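```bash
python3 - <<'E'
from h import *
np.set_printoptions(precision=4,suppress=True)
c=get_calibration('top')
def q(pts,s,o): return np.array(pts)/s+np.array(o)-0.5+0.5/s
for n,p,z in [('deep',[(72,113),(210,92),(240,337),(103,356)],.06),('shal',[(530,225),(667,231),(655,477),(518,470)],.04)]:
    P=unproj(c,q(p,7,(115,170)),z); print(n,P[:,:2].tolist(),P.mean(0)); 
    l=(P[0]+P[1]-P[2]-P[3])/2; w=(P[0]+P[3]-P[1]-P[2])/2
    print(np.linalg.norm(l),np.linalg.norm(w),np.degrees(np.arctan2(l[1],l[0])))
for n,p,z in [('deeplugs',[(143,150),(160,290)],.067),('shlugs',[(594,278),(586,420)],.047)]:
    P=unproj(c,q(p,7,(115,170)),z);l=P[0]-P[1];print(n,P,P.mean(0),np.linalg.norm(l),np.degrees(np.arctan2(l[1],l[0])))
P=unproj(c,q([(48,87),(395,73),(415,428),(64,440)],6,(250,120)),.095);print(P)
l=(P[0]+P[1]-P[2]-P[3])/2; w=(P[0]+P[3]-P[1]-P[2])/2
a=np.arctan2(l[1],l[0]);b=np.arctan2(-w[0],w[1]);print(np.linalg.norm(l),np.linalg.norm(w),np.degrees([a,b]))
a=(a+b)/2
ctr=P.mean(0); seat=ctr+11.5e-3*np.array([np.cos(a),np.sin(a),0]);print('seat',seat)
print('handle tip',unproj(c,q([(356,530),(268,440)],6,(250,120)),.069))
f=np.array([np.cos(a),np.sin(a),0]);k=seat-.086*f;print('knob',k)
for t in (0,.7,1.4):
    d=np.pi+.7-t+a; print(t,k+.08*np.array([np.cos(d),np.sin(d),0]),k+.1*np.array([np.cos(d),np.sin(d),0]))
E
```

```text
deep [[0.5577301204525196, 0.38499043024397506], [0.569188693540273, 0.32278385263344783], [0.4594479988914073, 0.3027571226637909], [0.4489236525052157, 0.36395727738392486]] [0.5088 0.3436 0.06  ]
0.11118540400702992 0.0626746965152792 10.640494817043354
shal [[0.5152542697571147, 0.17837852232350856], [0.514484705417856, 0.11591740743779311], [0.40318614303354183, 0.11677023783479767], [0.40432953680777023, 0.1787101722450631]] [0.4593 0.1474 0.04  ]
0.11111322601582527 0.06220787826852203 -0.3053913874446344
deeplugs [[0.5413 0.3495 0.067 ]
 [0.4789 0.338  0.067 ]] [0.5101 0.3437 0.067 ] 0.06340721895831913 10.453181021919297
shlugs [[0.4916 0.1473 0.047 ]
 [0.4277 0.1481 0.047 ]] [0.4597 0.1477 0.047 ] 0.06391922053625088 -0.7268743034631252
[[ 0.7278 -0.0287  0.095 ]
 [ 0.7416 -0.2087  0.095 ]
 [ 0.5563 -0.221   0.095 ]
 [ 0.5445 -0.0421  0.095 ]]
0.18475015377458098 0.17993881577338963 [4.0002 4.0652]
seat [ 0.654  -0.1243  0.095 ]
handle tip [[ 0.5051 -0.1956  0.069 ]
 [ 0.5506 -0.1489  0.069 ]]
knob [ 0.5682 -0.1304  0.095 ]
0 [ 0.5108 -0.1861  0.095 ] [ 0.4965 -0.2     0.095 ]
0.7 [ 0.4884 -0.136   0.095 ] [ 0.4685 -0.1374  0.095 ]
1.4 [ 0.5036 -0.0832  0.095 ] [ 0.4874 -0.0715  0.095 ]
```

```bash
cat >> h.py <<'E'
import json
def rot(yaw): # tool y axis at world yaw (deg), z down
    a=np.radians(yaw);y=np.array([np.cos(a),np.sin(a),0]);z=np.array([0,0,-1.]);x=np.cross(y,z)
    return R.from_matrix(np.c_[x,y,z])
def rows(wps,claw,step=58,dstep=10):
    """wps: (x,y,z,yaw[,maxstep mm]) world; prints rows rel. to the current pose"""
    s=get_state();p0=s['tcp_pos'];r0=R.from_quat(s['tcp_rot']);p,r=p0,r0;out=[]
    for w in wps:
        st=w[4] if len(w)>4 else step
        P=np.array(w[:3]);Q=rot(w[3])
        dv=(r.inv()*Q).as_rotvec()
        n=max(1,int(np.ceil(max(np.linalg.norm(P-p)*1e3/st,np.degrees(np.linalg.norm(dv))/dstep))))
        for i in range(1,n+1):
            pp=p+(P-p)*i/n; rr=r*R.from_rotvec(dv*i/n)
            d=r0.inv().apply(pp-p0)*1e3; a=np.degrees((r0.inv()*rr).as_rotvec())
            out.append([round(float(v),1) for v in [*d,*a]])
        p,r=P,Q
    for i,o in enumerate(out): print(i+1,o)
    print('claw',claw)
def st():
    s=get_state();m=R.from_quat(s['tcp_rot']).as_matrix()
    print('t',round(s['clock'],2),'tcp',np.round(s['tcp_pos'],4),'yaw',round(float(np.degrees(np.arctan2(m[1,1],m[0,1]))),2),'tilt',round(float(np.degrees(np.arccos(-m[2,2]))),2),'F',np.round(s['ft_force'],1),'gap',round(s['finger_gap'],4))
E
python3 - <<'E'
from h import *
st()
rows([(.44,.33,.28,10.5)],1)
E
```

```text
t 0.15 tcp [0.2344 0.6326 0.2415] yaw -20.33 tilt 0.09 F [ 0.4 -0.1 -0.4] gap 0.0856
1 [-30.3, 42.6, -5.5, -0.0, 0.0, -4.4]
2 [-60.7, 85.1, -10.9, -0.0, 0.0, -8.8]
3 [-91.0, 127.7, -16.4, -0.0, 0.0, -13.2]
4 [-121.3, 170.3, -21.8, -0.0, 0.0, -17.6]
5 [-151.7, 212.8, -27.3, -0.0, 0.1, -22.0]
6 [-182.0, 255.4, -32.7, -0.0, 0.1, -26.4]
7 [-212.3, 298.0, -38.2, -0.0, 0.1, -30.8]
claw 1
```

>>> carry_out --rows '[{"x": -30,"y": 43,"z": -5,"az": -4.4,"claw": 1},{"x": -61,"y": 85,"z": -11,"az": -8.8,"claw": 1},{"x": -91,"y": 128,"z": -16,"az": -13.2,"claw": 1},{"x": -121,"y": 170,"z": -22,"az": -17.6,"claw": 1},{"x": -152,"y": 213,"z": -27,"az": -22,"claw": 1},{"x": -182,"y": 255,"z": -33,"az": -26.4,"claw": 1},{"x": -212,"y": 298,"z": -38,"az": -30.8,"claw": 1},{"x": -212,"y": 298,"z": -38,"az": -30.8,"claw": 1}]'

```text
schema error: expected keys x, y, z, ax, ay, az, claw
```

```bash
python3 - <<'E'
from h import *
st(); c=get_calibration('wrist'); im=camera('wrist')[:,:,::-1]; cv2.imwrite('pics/raw_w1.png',im); json.dump({k:np.array(v).tolist() for k,v in c.items()},open('w1.json','w'))
crop(im,0,0,512,384,1.56,'pics/w1.png'); st()
rows([(.47,.16,.25,4),(.46,-.2,.2,4)],0)
E
```

```text
t 0.15 tcp [0.2344 0.6326 0.2415] yaw -20.33 tilt 0.09 F [ 0.4 -0.1 -0.4] gap 0.0856
t 0.2 tcp [0.2344 0.6327 0.2417] yaw -20.33 tilt 0.07 F [-0.2 -0.  -0.1] gap 0.0858
1 [-36.1, 38.5, -0.8, -0.0, 0.0, -2.4]
2 [-72.3, 77.0, -1.6, -0.0, 0.0, -4.9]
3 [-108.4, 115.6, -2.4, -0.0, 0.0, -7.3]
4 [-144.5, 154.1, -3.2, -0.0, 0.0, -9.7]
5 [-180.7, 192.6, -4.0, -0.0, 0.0, -12.2]
6 [-216.8, 231.1, -4.7, -0.0, 0.0, -14.6]
7 [-253.0, 269.6, -5.5, -0.0, 0.0, -17.0]
8 [-289.1, 308.1, -6.3, -0.0, 0.1, -19.5]
9 [-325.2, 346.7, -7.1, -0.0, 0.1, -21.9]
10 [-361.4, 385.2, -7.9, -0.0, 0.1, -24.3]
11 [-410.1, 401.7, -0.7, -0.0, 0.1, -24.3]
12 [-458.8, 418.2, 6.5, -0.0, 0.1, -24.3]
13 [-507.5, 434.8, 13.7, -0.0, 0.1, -24.3]
14 [-556.2, 451.3, 20.9, -0.0, 0.1, -24.3]
15 [-604.9, 467.8, 28.1, -0.0, 0.1, -24.3]
16 [-653.6, 484.3, 35.3, -0.0, 0.1, -24.3]
17 [-702.4, 500.9, 42.5, -0.0, 0.1, -24.3]
claw 0
```

View pics/w1.png

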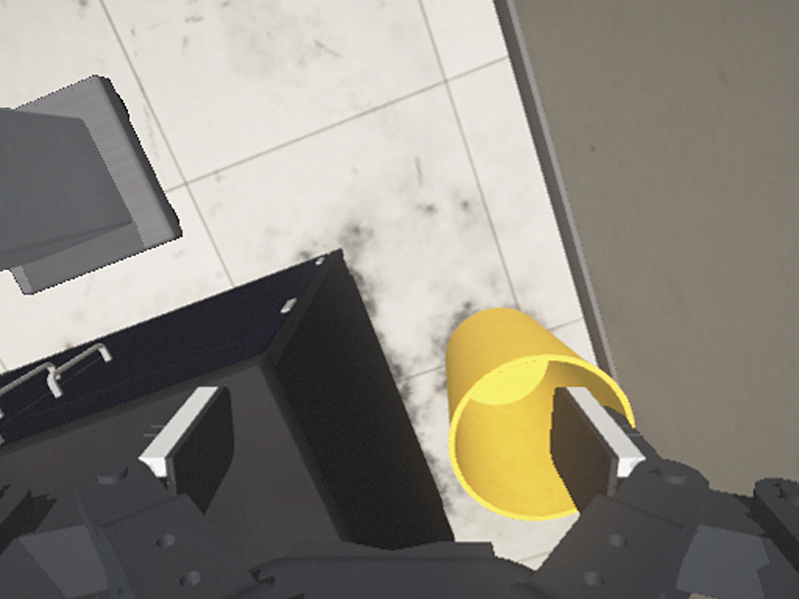

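The arm hasn't moved, because the rows need every key. I'll resend them complete.

>>> carry_out --rows '[{"x": -30,"y": 43,"z": -5,"ax": 0,"ay": 0,"az": -4.4,"claw": 1},{"x": -61,"y": 85,"z": -11,"ax": 0,"ay": 0,"az": -8.8,"claw": 1},{"x": -91,"y": 128,"z": -16,"ax": 0,"ay": 0,"az": -13.2,"claw": 1},{"x": -121,"y": 170,"z": -22,"ax": 0,"ay": 0,"az": -17.6,"claw": 1},{"x": -152,"y": 213,"z": -27,"ax": 0,"ay": 0,"az": -22,"claw": 1},{"x": -182,"y": 255,"z": -33,"ax": 0,"ay": 0,"az": -26.4,"claw": 1},{"x": -212,"y": 298,"z": -38,"ax": 0,"ay": 0,"az": -30.8,"claw": 1},{"x": -212,"y": 298,"z": -38,"ax": 0,"ay": 0,"az": -30.8,"claw": 1}]'

```text
clock: 1.2
tcp_pos: [0.4435, 0.3257, 0.2804]
tcp_rot: [0.643, 0.766, -0.0, 0.001]
ft_force: [-0.2, 0.7, -0.4]
finger_gap: 0.0856
```

```bash
python3 - <<'E'
from h import *
st(); c=get_calibration('wrist'); im=camera('wrist')[:,:,::-1]; cv2.imwrite('pics/raw_w2.png',im); json.dump({k:np.array(v).tolist() for k,v in c.items()},open('w2.json','w'))
crop(im,0,0,512,384,1.56,'pics/w2.png'); st()
rows([(.47,.16,.25,4),(.46,-.2,.2,4)],0)
E
```

```text
t 1.2 tcp [0.4435 0.3257 0.2804] yaw 9.95 tilt 0.16 F [-0.2  0.7 -0.4] gap 0.0856
t 1.25 tcp [0.4415 0.3284 0.2801] yaw 10.18 tilt 0.06 F [-0.4 -0.  -0.4] gap 0.0856
1 [-56.9, -0.6, 10.1, -0.0, 0.0, 2.1]
2 [-113.8, -1.1, 20.2, -0.0, 0.0, 4.1]
3 [-170.8, -1.7, 30.3, -0.0, 0.1, 6.2]
4 [-221.1, -12.2, 37.5, -0.0, 0.1, 6.2]
5 [-271.5, -22.7, 44.7, -0.0, 0.1, 6.2]
6 [-321.8, -33.2, 51.9, -0.0, 0.1, 6.2]
7 [-372.2, -43.7, 59.1, -0.0, 0.1, 6.2]
8 [-422.6, -54.2, 66.3, -0.0, 0.1, 6.2]
9 [-472.9, -64.7, 73.5, -0.0, 0.1, 6.2]
10 [-523.3, -75.2, 80.7, -0.0, 0.1, 6.2]
claw 0
```

View pics/w2.png

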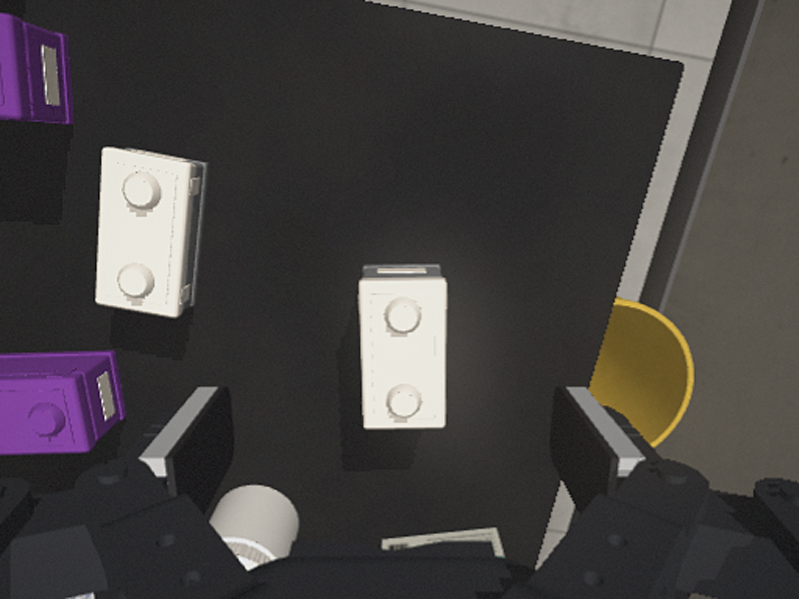

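```bash
python3 - <<'E'
from h import *
np.set_printoptions(precision=4,suppress=True)
c=json.load(open('w2.json'))
for n,p,z in [('deep',[(360,279),(447,279),(445,429),(363,429)],.06),('deeplugtop',[(402,312),(404,400)],.067),('shlugtop',[(142,187),(136,277)],.047)]:
    P=unproj(c,np.array(p)/1.56-.2,z);l=P[-1]-P[0];print(n,P,P.mean(0),np.linalg.norm(l),np.degrees(np.arctan2(l[1],l[0])))
E
```

```text
deep [[0.4594 0.3047 0.06  ]
 [0.4492 0.3627 0.06  ]
 [0.56   0.3839 0.06  ]
 [0.5706 0.3246 0.06  ]] [0.5098 0.344  0.06  ] 0.11289308291897464 10.19242751440643
deeplugtop [[0.4754 0.3364 0.067 ]
 [0.5391 0.3494 0.067 ]] [0.5073 0.3429 0.067 ] 0.06498930130805763 11.529783189653408
shlugtop [[0.4255 0.1502 0.047 ]
 [0.4885 0.1491 0.047 ]] [0.457  0.1496 0.047 ] 0.0630281953397346 -1.007891066389913
```

>>> carry_out --rows '[{"x": -57,"y": -1,"z": 10,"ax": 0,"ay": 0,"az": 2,"claw": 0},{"x": -114,"y": -1,"z": 20,"ax": 0,"ay": 0,"az": 4,"claw": 0},{"x": -171,"y": -2,"z": 30,"ax": 0,"ay": 0,"az": 6.2,"claw": 0},{"x": -221,"y": -12,"z": 37,"ax": 0,"ay": 0,"az": 6.2,"claw": 0},{"x": -271,"y": -23,"z": 45,"ax": 0,"ay": 0,"az": 6.2,"claw": 0},{"x": -322,"y": -33,"z": 52,"ax": 0,"ay": 0,"az": 6.2,"claw": 0},{"x": -372,"y": -44,"z": 59,"ax": 0,"ay": 0,"az": 6.2,"claw": 0},{"x": -423,"y": -54,"z": 66,"ax": 0,"ay": 0,"az": 6.2,"claw": 0},{"x": -473,"y": -65,"z": 73,"ax": 0,"ay": 0,"az": 6.2,"claw": 0},{"x": -523,"y": -75,"z": 80,"ax": 0,"ay": 0,"az": 6.2,"claw": 0},{"x": -523,"y": -75,"z": 80,"ax": 0,"ay": 0,"az": 6.2,"claw": 0}]'

```text
clock: 2.62
tcp_pos: [0.4596, -0.2024, 0.2002]
tcp_rot: [0.684, 0.729, -0.001, 0.0]
ft_force: [0.2, 1.9, 0.2]
finger_gap: -0.0005
```

```bash
python3 - <<'E'
from h import *
st(); c=get_calibration('wrist'); im=camera('wrist')[:,:,::-1]; cv2.imwrite('pics/raw_w3.png',im); json.dump({k:np.array(v).tolist() for k,v in c.items()},open('w3.json','w'))
crop(im,0,0,512,384,1.56,'pics/w3.png'); st()
E
```

```text
t 2.62 tcp [ 0.4596 -0.2024  0.2002] yaw 3.66 tilt 0.15 F [0.2 1.9 0.2] gap -0.0005
t 2.67 tcp [ 0.4602 -0.1998  0.2002] yaw 3.88 tilt 0.07 F [ 0.5  1.2 -0.3] gap -0.0001
```

View pics/w3.png

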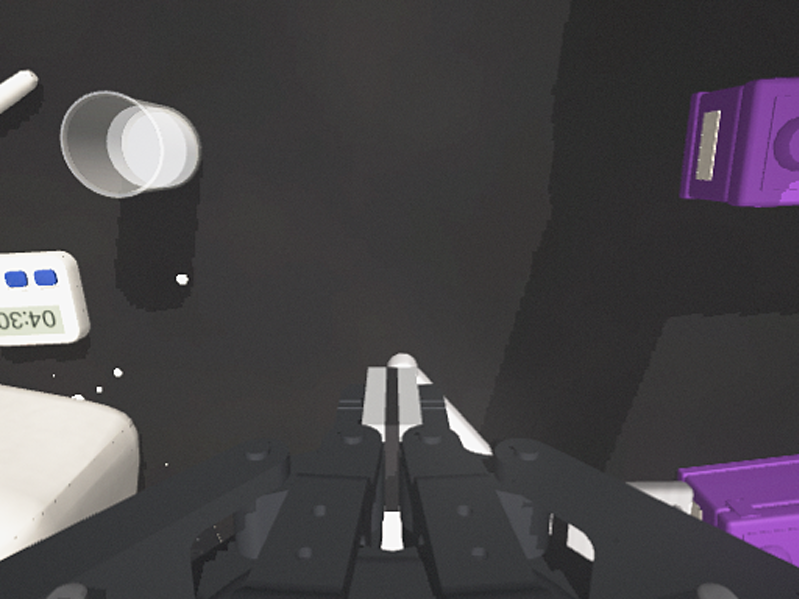

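```bash
python3 - <<'E'
from h import *
np.set_printoptions(precision=4,suppress=True)
c=json.load(open('w3.json'))
print(unproj(c,np.array([(402,352),(386,362),(488,452)])/1.56-.2,.069))
a=np.radians(4);f=np.array([np.cos(a),np.sin(a)]);seat=np.array([.654,-.1243]);k=seat-.086*f
def pt(t,r,off):
    d=np.pi+.7-t+a;u=np.array([np.cos(d),np.sin(d)]);n=np.array([np.sin(d),-np.cos(d)]) # opening dir
    return k+r*u-off*n
W=[]
for t,r,o in [(0,88,40),(0,88,26),(.35,86,23),(.7,84,21),(1.05,84,22),(1.4,84,23),(1.45,84,19)]:
    p=pt(t,r/1e3,o/1e3);W.append((p[0],p[1],.064,4,28));print(t,p)
W[0]=(*W[0][:2],.064,4,58)
rows([(W[0][0],W[0][1],.15,4)]+W,0)
E
```

```text
[[ 0.4901 -0.1966  0.069 ]
 [ 0.4963 -0.2047  0.069 ]
 [ 0.5458 -0.1449  0.069 ]]
0 [ 0.5329 -0.2203]
0 [ 0.5231 -0.2102]
0.35 [ 0.4991 -0.1864]
0.7 [ 0.4859 -0.1571]
1.05 [ 0.4814 -0.1282]
1.4 [ 0.4868 -0.0994]
1.45 [ 0.491  -0.0922]
1 [-12.6, 35.6, 25.1, -0.0, 0.0, -0.1]
2 [-25.3, 71.2, 50.2, -0.1, 0.0, -0.1]
3 [-25.2, 71.2, 93.2, -0.1, 0.0, -0.1]
4 [-25.2, 71.3, 136.2, -0.1, 0.0, -0.1]
5 [-14.5, 62.2, 136.2, -0.1, 0.0, -0.1]
6 [-1.8, 51.0, 136.2, -0.1, 0.0, -0.1]
7 [10.9, 39.9, 136.2, -0.1, 0.0, -0.1]
8 [26.0, 34.3, 136.2, -0.1, 0.0, -0.1]
9 [41.0, 28.7, 136.2, -0.1, 0.0, -0.1]
10 [55.6, 27.4, 136.2, -0.1, 0.0, -0.1]
11 [70.1, 26.2, 136.2, -0.1, 0.0, -0.1]
12 [84.3, 29.8, 136.2, -0.1, 0.0, -0.1]
13 [98.5, 33.5, 136.1, -0.1, 0.0, -0.1]
14 [105.4, 38.1, 136.1, -0.1, 0.0, -0.1]
claw 0
```

>>> carry_out --rows '[{"x": -15,"y": 30,"z": 25,"ax": 0,"ay": 0,"az": 0,"claw": 0},{"x": -30,"y": 60,"z": 50,"ax": 0,"ay": 0,"az": 0,"claw": 0},{"x": -30,"y": 60,"z": 93,"ax": 0,"ay": 0,"az": 0,"claw": 0},{"x": -30,"y": 60,"z": 136,"ax": 0,"ay": 0,"az": 0,"claw": 0},{"x": -15,"y": 60,"z": 136,"ax": 0,"ay": 0,"az": 0,"claw": 0},{"x": -2,"y": 51,"z": 136,"ax": 0,"ay": 0,"az": 0,"claw": 0},{"x": 11,"y": 40,"z": 136,"ax": 0,"ay": 0,"az": 0,"claw": 0}]'

```text
clock: 3.55
tcp_pos: [0.5012, -0.185, 0.0664]
tcp_rot: [0.682, 0.731, 0.001, 0.003]
ft_force: [4.7, -0.7, 0.5]
finger_gap: 0.0002
```

```bash
python3 - <<'E'
from h import *
st(); im=camera('top')[:,:,::-1]
crop(im,250,120,100,100,6,'pics/t1.png')
rows([(.4859,-.1571,.064,4,20),(.4814,-.1282,.064,4,20),(.486,-.0994,.064,4,20),(.491,-.09,.064,4,20)],0)
E
```

```text
t 3.55 tcp [ 0.5012 -0.185   0.0664] yaw 3.96 tilt 0.33 F [ 4.7 -0.7  0.5] gap 0.0002
1 [13.4, -5.7, 1.0, 0.1, -0.0, 0.0]
2 [26.8, -11.3, 2.0, 0.1, -0.0, 0.0]
3 [41.3, -12.6, 2.0, 0.1, -0.0, 0.0]
4 [55.9, -13.8, 2.0, 0.1, -0.0, 0.0]
5 [70.1, -10.5, 2.1, 0.1, -0.0, 0.0]
6 [84.3, -7.2, 2.1, 0.1, -0.0, 0.0]
7 [93.3, -1.6, 2.1, 0.1, -0.0, 0.0]
claw 0
```

View pics/t1.png

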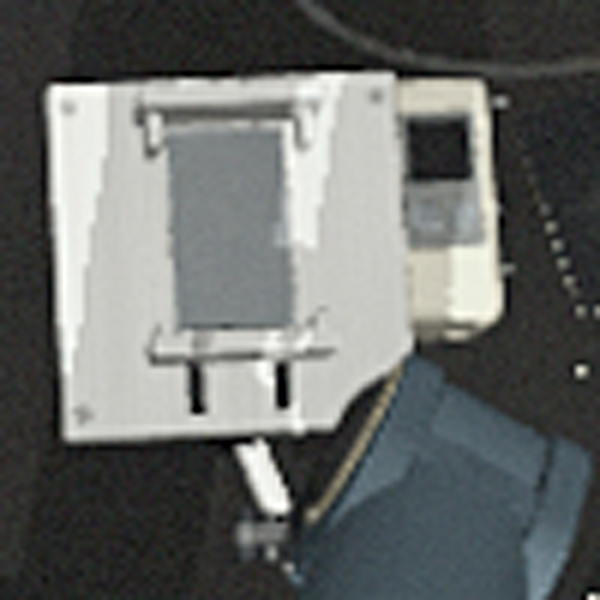

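>>> carry_out --rows '[{"x": 13,"y": -6,"z": 2,"ax": 0,"ay": 0,"az": 0,"claw": 0},{"x": 27,"y": -11,"z": 2,"ax": 0,"ay": 0,"az": 0,"claw": 0},{"x": 41,"y": -13,"z": 2,"ax": 0,"ay": 0,"az": 0,"claw": 0},{"x": 56,"y": -14,"z": 2,"ax": 0,"ay": 0,"az": 0,"claw": 0},{"x": 70,"y": -11,"z": 2,"ax": 0,"ay": 0,"az": 0,"claw": 0},{"x": 84,"y": -7,"z": 2,"ax": 0,"ay": 0,"az": 0,"claw": 0},{"x": 93,"y": -2,"z": 2,"ax": 0,"ay": 0,"az": 0,"claw": 0}]'

```text
clock: 4.47
tcp_pos: [0.4873, -0.0952, 0.0636]
tcp_rot: [0.682, 0.731, -0.004, 0.001]
ft_force: [-9.0, -28.5, 6.3]
finger_gap: 0.0
```

```bash
python3 - <<'E'
from h import *
st(); im=camera('top')[:,:,::-1]
crop(im,250,120,100,100,6,'pics/t2.png')
E
```

```text
t 4.47 tcp [ 0.4873 -0.0952  0.0636] yaw 3.96 tilt 0.42 F [ -9.  -28.5   6.3] gap 0.0
```

View pics/t2.png

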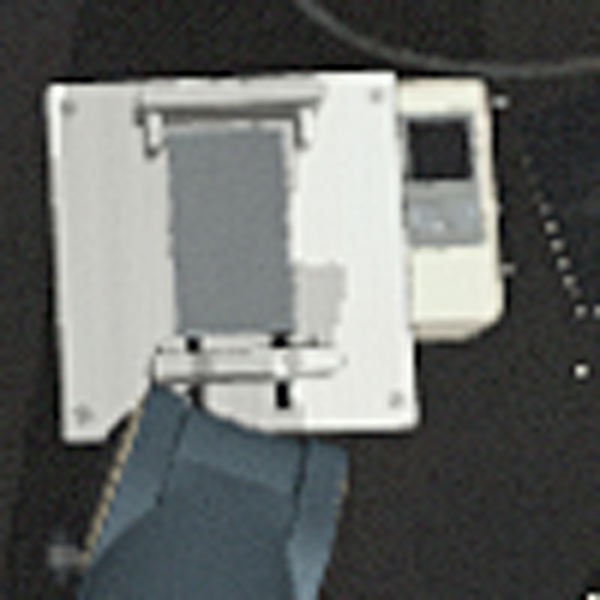

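```bash
python3 - <<'E'
from h import *
rows([(.484,-.115,.064,4),(.47,-.115,.17,4),(.507,.3435,.17,10.6)],1)
E
```

```text
1 [-19.0, -4.5, -0.3, -0.3, 0.4, -0.1]
2 [-18.9, -11.8, -53.3, -0.3, 0.4, -0.1]
3 [-18.7, -19.0, -106.2, -0.3, 0.4, -0.1]
4 [38.1, -10.5, -106.6, -0.3, 0.4, -0.9]
5 [95.0, -1.9, -107.0, -0.3, 0.4, -1.7]
6 [151.8, 6.6, -107.5, -0.3, 0.4, -2.6]
7 [208.7, 15.1, -107.9, -0.3, 0.4, -3.4]
8 [265.6, 23.6, -108.3, -0.3, 0.4, -4.2]
9 [322.4, 32.2, -108.7, -0.3, 0.4, -5.0]
10 [379.3, 40.7, -109.1, -0.3, 0.4, -5.9]
11 [436.2, 49.2, -109.5, -0.3, 0.4, -6.7]
claw 1
```

>>> carry_out --rows '[{"x": -19,"y": -5,"z": 0,"ax": -0.3,"ay": 0.4,"az": 0,"claw": 0},{"x": -19,"y": -12,"z": -53,"ax": -0.3,"ay": 0.4,"az": 0,"claw": 0},{"x": -19,"y": -19,"z": -106,"ax": -0.3,"ay": 0.4,"az": 0,"claw": 0},{"x": 38,"y": -11,"z": -107,"ax": -0.3,"ay": 0.4,"az": -0.9,"claw": 1},{"x": 95,"y": -2,"z": -107,"ax": -0.3,"ay": 0.4,"az": -1.7,"claw": 1},{"x": 152,"y": 7,"z": -108,"ax": -0.3,"ay": 0.4,"az": -2.6,"claw": 1},{"x": 209,"y": 15,"z": -108,"ax": -0.3,"ay": 0.4,"az": -3.4,"claw": 1},{"x": 266,"y": 24,"z": -108,"ax": -0.3,"ay": 0.4,"az": -4.2,"claw": 1},{"x": 322,"y": 32,"z": -109,"ax": -0.3,"ay": 0.4,"az": -5,"claw": 1},{"x": 379,"y": 41,"z": -109,"ax": -0.3,"ay": 0.4,"az": -5.9,"claw": 1},{"x": 436,"y": 49,"z": -110,"ax": -0.3,"ay": 0.4,"az": -6.7,"claw": 1},{"x": 436,"y": 49,"z": -110,"ax": -0.3,"ay": 0.4,"az": -6.7,"claw": 1}]'

```text
clock: 6.02
tcp_pos: [0.5027, 0.3502, 0.169]
tcp_rot: [0.635, 0.773, -0.001, -0.002]
ft_force: [-0.4, -0.1, 0.3]
finger_gap: 0.0856
```

```bash
python3 - <<'E'
from h import *
st(); c=get_calibration('wrist'); im=camera('wrist')[:,:,::-1]; cv2.imwrite('pics/raw_w4.png',im); json.dump({k:np.array(v).tolist() for k,v in c.items()},open('w4.json','w'))
crop(im,0,0,512,384,1.56,'pics/w4.png'); st()
im=camera('top')[:,:,::-1]; cv2.imwrite('pics/raw_t3.png',im)
crop(im,250,120,100,100,6,'pics/t3.png')
rows([(.508,.3435,.10,10.6),(.509,.3435,.033,10.6,35)],1)
E
```

```text
t 6.03 tcp [0.5027 0.3502 0.169 ] yaw 11.2 tilt 0.3 F [-0.4 -0.1  0.3] gap 0.0856
t 6.08 tcp [0.5037 0.3464 0.169 ] yaw 10.95 tilt 0.27 F [-0.4 -1.2 -0.3] gap 0.0853
1 [-0.5, 1.8, 34.6, -0.1, 0.0, 0.1]
2 [-1.0, 3.5, 69.1, -0.2, 0.1, 0.2]
3 [-1.0, 4.2, 102.6, -0.2, 0.1, 0.2]
4 [-1.1, 4.8, 136.1, -0.2, 0.1, 0.2]
claw 1
```

View pics/w4.png

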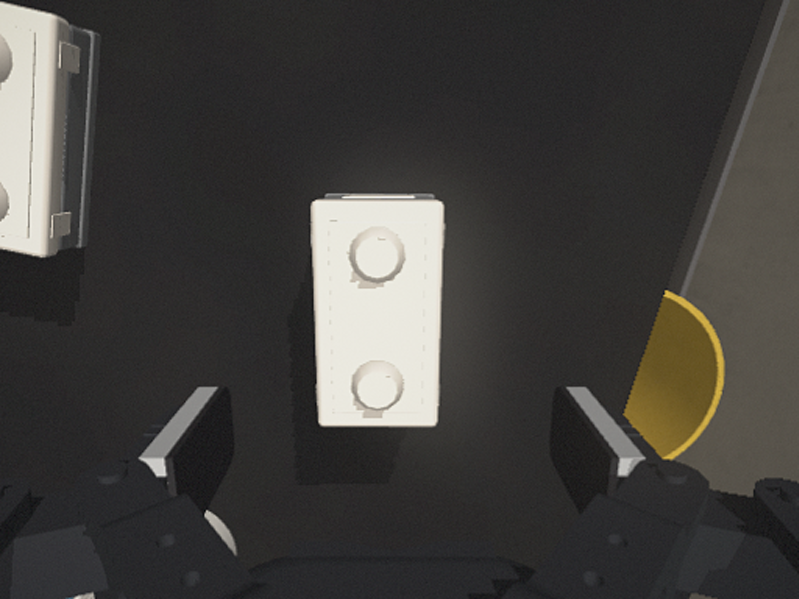

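View pics/t3.png

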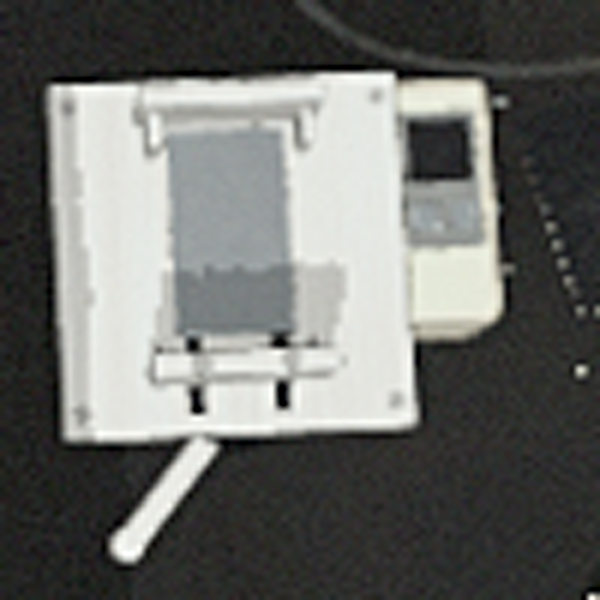

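```bash
python3 - <<'E'
from h import *
np.set_printoptions(precision=4,suppress=True)
c=json.load(open('w4.json'))
P=unproj(c,np.array([(377,253),(377,380)])/1.56-.2,.067);print(P,P.mean(0))
c=get_calibration('top')
P=unproj(c,np.array([(125,550),(205,440)])/6+[250-.4,120-.4],.069);l=P[1]-P[0];print(P,np.degrees(np.arctan2(l[1],l[0])))
E
```

```text
[[0.4773 0.3375 0.067 ]
 [0.5371 0.3489 0.067 ]] [0.5072 0.3432 0.067 ]
[[ 0.4911 -0.076   0.069 ]
 [ 0.5495 -0.1161  0.069 ]] -34.47239661306088
```

>>> carry_out --rows '[{"x": 0,"y": 2,"z": 35,"ax": 0,"ay": 0,"az": 0.2,"claw": 1},{"x": -1,"y": 4,"z": 70,"ax": 0,"ay": 0,"az": 0.2,"claw": 1},{"x": -1,"y": 5,"z": 103,"ax": 0,"ay": 0,"az": 0.2,"claw": 1},{"x": -1,"y": 5,"z": 136,"ax": -0.2,"ay": 0.1,"az": 0.2,"claw": 1},{"x": -1,"y": 5,"z": 136,"ax": -0.2,"ay": 0.1,"az": 0.2,"claw": 1},{"x": -1,"y": 5,"z": 136,"ax": -0.2,"ay": 0.1,"az": 0.2,"claw": 0},{"x": -1,"y": 5,"z": 136,"ax": -0.2,"ay": 0.1,"az": 0.2,"claw": 0},{"x": -1,"y": 5,"z": 136,"ax": -0.2,"ay": 0.1,"az": 0.2,"claw": 0},{"x": -1,"y": 5,"z": 136,"ax": -0.2,"ay": 0.1,"az": 0.2,"claw": 0},{"x": -1,"y": 5,"z": 136,"ax": -0.2,"ay": 0.1,"az": 0.2,"claw": 0}]'

```text
clock: 7.38
tcp_pos: [0.5103, 0.3442, 0.0351]
tcp_rot: [0.639, 0.769, 0.001, -0.0]
ft_force: [-0.3, -0.2, 6.7]
finger_gap: 0.0592
```

```bash
python3 - <<'E'
from h import *
st();rows([(.51,.344,.2,10.6,45),(.645,-.1246,.2,4,60)],0)
E
```

```text
t 7.38 tcp [0.5103 0.3442 0.0351] yaw 10.54 tilt 0.17 F [-0.3 -0.2  6.7] gap 0.0592
1 [0.1, -0.0, -41.2, 0.0, -0.0, -0.0]
2 [0.1, -0.0, -82.4, 0.1, -0.1, -0.0]
3 [0.2, -0.0, -123.7, 0.1, -0.1, -0.0]
4 [0.2, -0.0, -164.9, 0.1, -0.1, -0.1]
5 [-53.7, 5.2, -165.0, 0.1, -0.1, 0.7]
6 [-107.6, 10.4, -165.1, 0.1, -0.1, 1.4]
7 [-161.6, 15.7, -165.2, 0.1, -0.1, 2.1]
8 [-215.5, 20.9, -165.3, 0.1, -0.1, 2.9]
9 [-269.4, 26.1, -165.4, 0.1, -0.1, 3.6]
10 [-323.4, 31.3, -165.5, 0.1, -0.1, 4.3]
11 [-377.3, 36.6, -165.6, 0.1, -0.1, 5.1]
12 [-431.2, 41.8, -165.7, 0.1, -0.1, 5.8]
13 [-485.2, 47.0, -165.8, 0.1, -0.1, 6.5]
claw 0
```

>>> carry_out --rows '[{"x": 0,"y": 0,"z": -30,"ax": 0,"ay": 0,"az": 0,"claw": 0},{"x": 0,"y": 0,"z": -75,"ax": 0,"ay": 0,"az": 0,"claw": 0},{"x": 0,"y": 0,"z": -120,"ax": 0,"ay": 0,"az": 0,"claw": 0},{"x": 0,"y": 0,"z": -165,"ax": 0,"ay": 0,"az": 0,"claw": 0},{"x": -40,"y": 4,"z": -165,"ax": 0,"ay": 0,"az": 0.5,"claw": 0},{"x": -90,"y": 9,"z": -165,"ax": 0,"ay": 0,"az": 1.2,"claw": 0},{"x": -140,"y": 13,"z": -165,"ax": 0,"ay": 0,"az": 1.9,"claw": 0},{"x": -190,"y": 18,"z": -165,"ax": 0,"ay": 0,"az": 2.6,"claw": 0},{"x": -240,"y": 23,"z": -165,"ax": 0,"ay": 0,"az": 3.3,"claw": 0},{"x": -290,"y": 28,"z": -165,"ax": 0,"ay": 0,"az": 4,"claw": 0},{"x": -340,"y": 33,"z": -165,"ax": 0,"ay": 0,"az": 4.6,"claw": 0}]'

```text
clock: 8.75
tcp_pos: [0.6044, 0.0141, 0.1995]
tcp_rot: [0.67, 0.743, 0.001, -0.0]
ft_force: [1.0, 0.9, -2.4]
finger_gap: 0.059
```

```bash
python3 - <<'E'
from h import *
st();rows([(.651,-.1246,.2,4,50)],0)
E
```

```text
t 8.75 tcp [0.6044 0.0141 0.1995] yaw 5.93 tilt 0.18 F [ 1.   0.9 -2.4] gap 0.059
1 [-47.6, 10.7, -0.3, 0.0, -0.1, 0.6]
2 [-95.2, 21.3, -0.6, 0.1, -0.1, 1.3]
3 [-142.8, 32.0, -0.8, 0.1, -0.2, 1.9]
claw 0
```

>>> carry_out --rows '[{"x": -48,"y": 11,"z": 0,"ax": 0,"ay": 0,"az": 0.6,"claw": 0},{"x": -95,"y": 21,"z": -0.5,"ax": 0,"ay": 0,"az": 1.3,"claw": 0},{"x": -143,"y": 32,"z": -0.8,"ax": 0.1,"ay": -0.2,"az": 1.9,"claw": 0},{"x": -143,"y": 32,"z": -0.8,"ax": 0.1,"ay": -0.2,"az": 1.9,"claw": 0},{"x": -143,"y": 32,"z": -0.8,"ax": 0.1,"ay": -0.2,"az": 1.9,"claw": 0}]'

```text
clock: 9.38
tcp_pos: [0.6505, -0.1242, 0.1995]
tcp_rot: [0.682, 0.732, -0.0, -0.001]
ft_force: [-0.2, 0.2, -2.0]
finger_gap: 0.0589
```

```bash
python3 - <<'E'
from h import *
st(); c=get_calibration('wrist'); im=camera('wrist')[:,:,::-1]; cv2.imwrite('pics/raw_w5.png',im); json.dump({k:np.array(v).tolist() for k,v in c.items()},open('w5.json','w'))
crop(im,0,0,512,384,1.56,'pics/w5.png'); st()
im=camera('scene')[:,:,::-1]
crop(im,240,140,130,110,6,'pics/s5.png')
E
```

```text
t 9.38 tcp [ 0.6505 -0.1242  0.1995] yaw 4.03 tilt 0.08 F [-0.2  0.2 -2. ] gap 0.0589
t 9.43 tcp [ 0.6506 -0.1232  0.1996] yaw 4.12 tilt 0.08 F [-0.6 -0.  -2.4] gap 0.0591
```

View pics/w5.png

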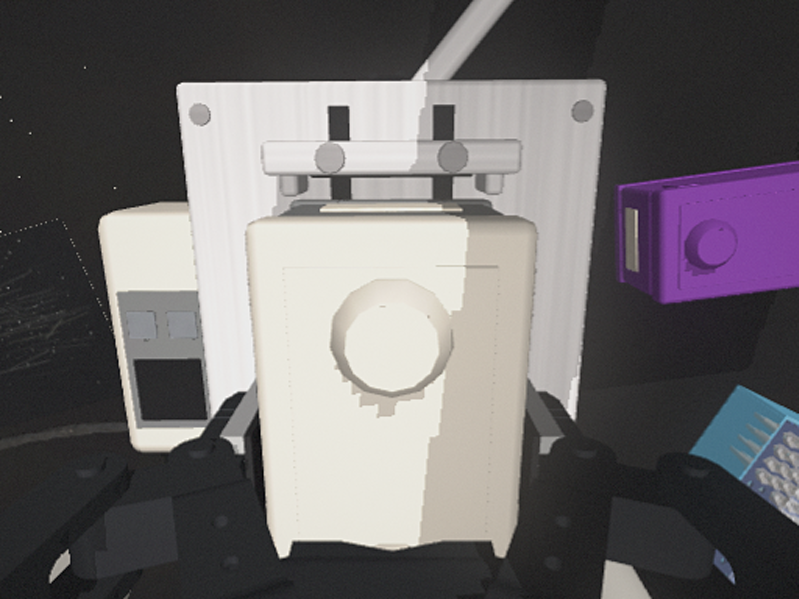

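View pics/s5.png

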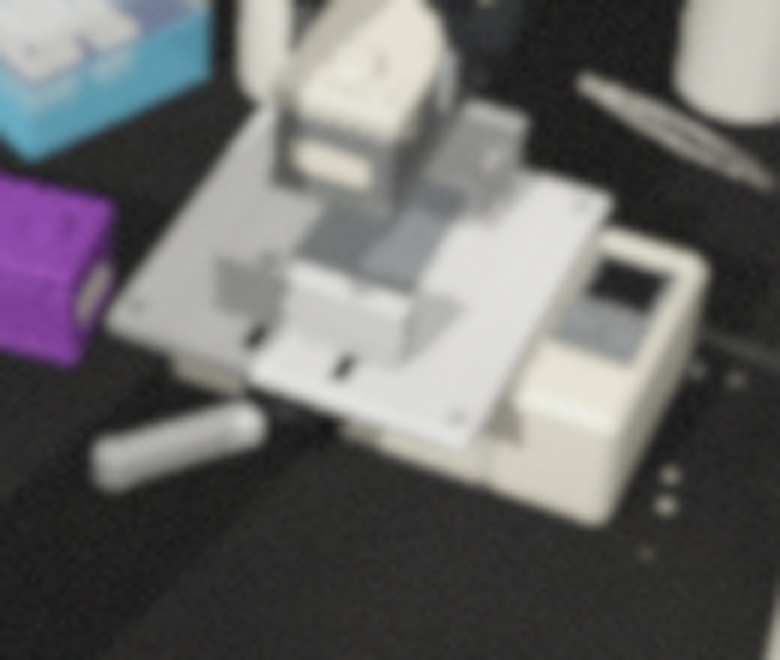

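```bash
python3 - <<'E'
from h import *
np.set_printoptions(precision=4,suppress=True)
c=json.load(open('w5.json'))
u=lambda p,z: unproj(c,np.array(p)/1.56-.2,z)
a=np.radians(4);f=np.array([np.cos(a),np.sin(a)]);l=np.array([-f[1],f[0]]);seat=np.array([.654,-.1243])
S=lambda P: np.c_[(P[:,:2]-seat)@f,(P[:,:2]-seat)@l]*1e3
print('lug top',S(u([(391,341)],.2315)))
print('lid edge',S(u([(247,220),(537,220)],.2245)),'lid sides',S(u([(252,300),(533,300)],.2245)))
print('jaw ends top front/back',S(u([(262,143),(522,143),(262,175),(522,175)],.133)),S(u([(330,157),(453,157)],.133)))
print('platf',S(u([(178,83),(605,80)],.095)),S(u([(201,114),(583,111)],.095)))
E
```

```text
lug top [[-36.1883  -1.0118]]
lid edge [[-59.2717 -29.8346]
 [-59.3425  28.1353]] lid sides [[-42.7151 -29.9708]
 [-42.7931  28.5237]]
jaw ends top front/back [[-76.2398 -47.2776]
 [-76.3441  45.5276]
 [-65.1351 -47.9874]
 [-65.2447  46.2666]] [[-71.46   -23.1462]
 [-71.5104  21.0618]]
platf [[-100.8318  -89.3405]
 [-102.1681   86.9546]] [[-88.7599 -80.9875]
 [-90.119   79.0646]]
```

>>> carry_out --rows '[{"x": 0,"y": 0.5,"z": 20,"ax": 0,"ay": 0,"az": 0,"claw": 0},{"x": 0,"y": 0.5,"z": 40,"ax": 0,"ay": 0,"az": 0,"claw": 0},{"x": 0,"y": 0.5,"z": 54,"ax": 0,"ay": 0,"az": 0,"claw": 0},{"x": 0,"y": 0.5,"z": 62,"ax": 0,"ay": 0,"az": 0,"claw": 0},{"x": 0,"y": 0.5,"z": 66,"ax": 0,"ay": 0,"az": 0,"claw": 0},{"x": 0,"y": 0.5,"z": 68,"ax": 0,"ay": 0,"az": 0,"claw": 0},{"x": 0,"y": 0.5,"z": 68,"ax": 0,"ay": 0,"az": 0,"claw": 0}]'

```text
clock: 10.35
tcp_pos: [0.6514, -0.1228, 0.1321]
tcp_rot: [0.681, 0.732, 0.0, -0.0]
ft_force: [0.4, -0.4, -2.7]
finger_gap: 0.0594
```

```bash
python3 - <<'E'
from h import *
st(); im=camera('wrist')[:,:,::-1]
crop(im,0,0,512,384,1.56,'pics/w6.png'); st()
im=camera('scene')[:,:,::-1]
crop(im,240,140,130,110,6,'pics/s6.png')
E
```

```text
t 10.35 tcp [ 0.6514 -0.1228  0.1321] yaw 4.16 tilt 0.03 F [ 0.4 -0.4 -2.7] gap 0.0594
t 10.4 tcp [ 0.6514 -0.1228  0.1322] yaw 4.16 tilt 0.03 F [-0.1  0.4 -1.9] gap 0.0592
```

View pics/w6.png

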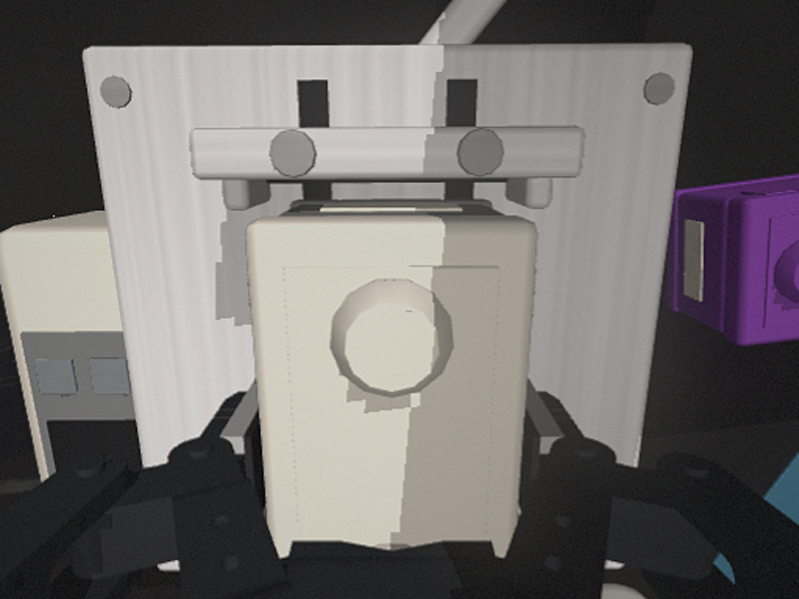

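View pics/s6.png

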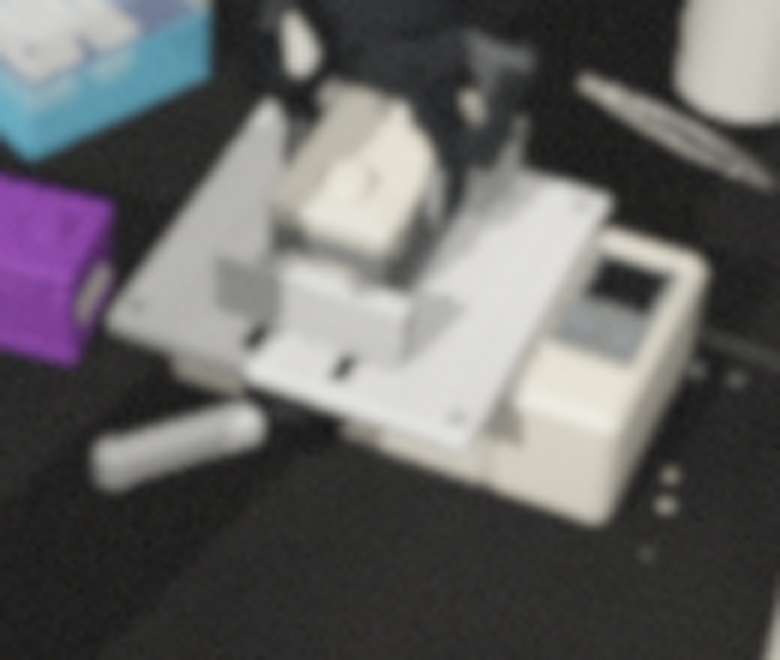

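>>> carry_out --rows '[{"x": 0,"y": 0,"z": 1.5,"ax": 0,"ay": 0,"az": 0,"claw": 0},{"x": 0,"y": 0,"z": 2.5,"ax": 0,"ay": 0,"az": 0,"claw": 0},{"x": 0,"y": 0,"z": 3,"ax": 0,"ay": 0,"az": 0,"claw": 0},{"x": 0,"y": 0,"z": 3,"ax": 0,"ay": 0,"az": 0,"claw": 0}]'

```text
clock: 10.95
tcp_pos: [0.6516, -0.1228, 0.1302]
tcp_rot: [0.681, 0.732, 0.0, -0.0]
ft_force: [-3.2, 0.1, 5.4]
finger_gap: 0.0588
```

>>> carry_out --rows '[{"x": 0,"y": 0,"z": 0,"ax": 0,"ay": 0,"az": 0,"claw": 0.5},{"x": 0,"y": 0,"z": 0,"ax": 0,"ay": 0,"az": 0,"claw": 1},{"x": 0,"y": 0,"z": 0,"ax": 0,"ay": 0,"az": 0,"claw": 1},{"x": 0,"y": 0,"z": 0,"ax": 0,"ay": 0,"az": 0,"claw": 1},{"x": 0,"y": 0,"z": 0,"ax": 0,"ay": 0,"az": 0,"claw": 1},{"x": 0,"y": 0,"z": -50,"ax": 0,"ay": 0,"az": 0,"claw": 1},{"x": 0,"y": 0,"z": -95,"ax": 0,"ay": 0,"az": 0,"claw": 1},{"x": 0,"y": 0,"z": -120,"ax": 0,"ay": 0,"az": 0,"claw": 1},{"x": 0,"y": -20,"z": -130,"ax": 0,"ay": 0,"az": 0,"claw": 1},{"x": 0,"y": -60,"z": -130,"ax": 0,"ay": 0,"az": 0,"claw": 1},{"x": 0,"y": -60,"z": -130,"ax": 0,"ay": 0,"az": 0,"claw": 1}]'

```text
clock: 12.32
tcp_pos: [0.5893, -0.1283, 0.2605]
tcp_rot: [0.682, 0.732, 0.0, -0.0]
ft_force: [0.6, -0.4, 0.2]
finger_gap: 0.0857
```

```bash
python3 - <<'E'
from h import *
st(); c=get_calibration('wrist'); im=camera('wrist')[:,:,::-1]; cv2.imwrite('pics/raw_w7.png',im); json.dump({k:np.array(v).tolist() for k,v in c.items()},open('w7.json','w'))
crop(im,0,0,512,384,1.56,'pics/w7.png'); st()
rows([(.4587,.1482,.2,-.7,55)],1)
E
```

```text
t 12.32 tcp [ 0.5893 -0.1283  0.2605] yaw 4.03 tilt 0.07 F [ 0.6 -0.4  0.2] gap 0.0857
t 12.38 tcp [ 0.591  -0.1277  0.2606] yaw 4.1 tilt 0.1 F [-0.  -0.1  0.7] gap 0.0855
1 [47.4, -18.7, 10.1, 0.0, -0.0, 0.8]
2 [94.9, -37.4, 20.2, 0.0, -0.0, 1.6]
3 [142.3, -56.2, 30.4, 0.0, -0.0, 2.4]
4 [189.7, -74.9, 40.5, 0.1, -0.0, 3.2]
5 [237.1, -93.6, 50.6, 0.1, -0.0, 4.0]
6 [284.6, -112.3, 60.7, 0.1, -0.1, 4.8]
claw 1
```

View pics/w7.png

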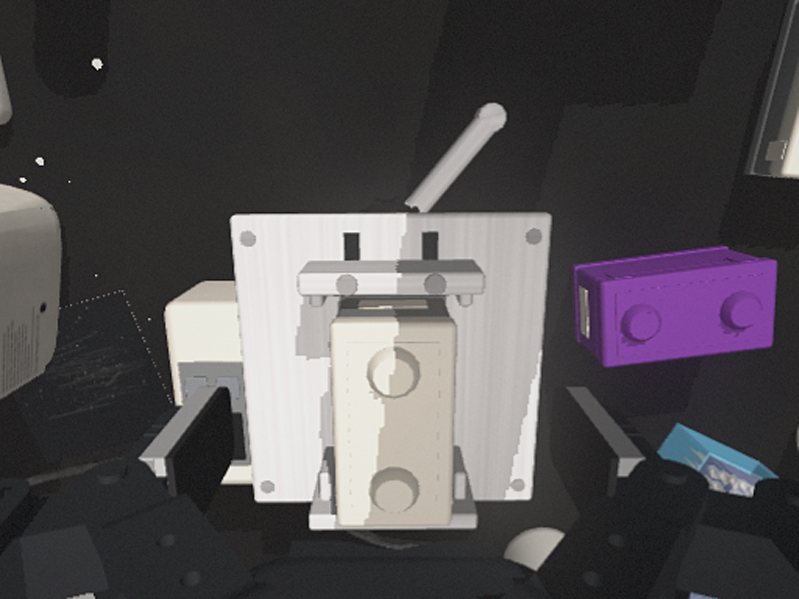

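```bash
python3 - <<'E'
from h import *
np.set_printoptions(precision=4,suppress=True)
c=json.load(open('w7.json'))
crop(cv2.imread('pics/raw_w7.png'),200,210,110,135,5,'pics/c7.png')
E
```

```text
(no output)
```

View pics/c7.png

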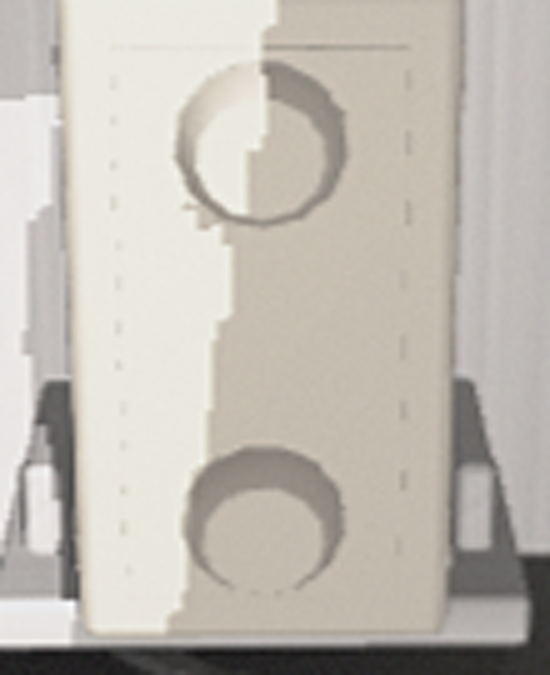

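>>> carry_out --rows '[{"x": 47,"y": -19,"z": 10,"ax": 0,"ay": 0,"az": 0.8,"claw": 1},{"x": 95,"y": -37,"z": 20,"ax": 0,"ay": 0,"az": 1.6,"claw": 1},{"x": 142,"y": -56,"z": 30,"ax": 0,"ay": 0,"az": 2.4,"claw": 1},{"x": 190,"y": -75,"z": 40,"ax": 0,"ay": 0,"az": 3.2,"claw": 1},{"x": 237,"y": -100,"z": 50,"ax": 0,"ay": 0,"az": 4,"claw": 1},{"x": 285,"y": -130,"z": 60,"ax": 0,"ay": 0,"az": 4.8,"claw": 1},{"x": 285,"y": -130,"z": 60,"ax": 0,"ay": 0,"az": 4.8,"claw": 1},{"x": 285,"y": -130,"z": 60,"ax": 0,"ay": 0,"az": 4.8,"claw": 1}]'

```text
clock: 13.38
tcp_pos: [0.4422, 0.1476, 0.201]
tcp_rot: [0.711, 0.703, 0.001, 0.001]
ft_force: [-0.5, -0.5, -0.3]
finger_gap: 0.0857
```

```bash
python3 - <<'E'
from h import *
st(); c=get_calibration('wrist'); im=camera('wrist')[:,:,::-1]; cv2.imwrite('pics/raw_w8.png',im); json.dump({k:np.array(v).tolist() for k,v in c.items()},open('w8.json','w'))
crop(im,0,0,512,384,1.56,'pics/w8.png'); st()
E
```

```text
t 13.38 tcp [0.4422 0.1476 0.201 ] yaw -0.68 tilt 0.16 F [-0.5 -0.5 -0.3] gap 0.0857
t 13.43 tcp [0.4425 0.1469 0.2011] yaw -0.78 tilt 0.16 F [ 0.8  0.3 -0.6] gap 0.0856
```

View pics/w8.png

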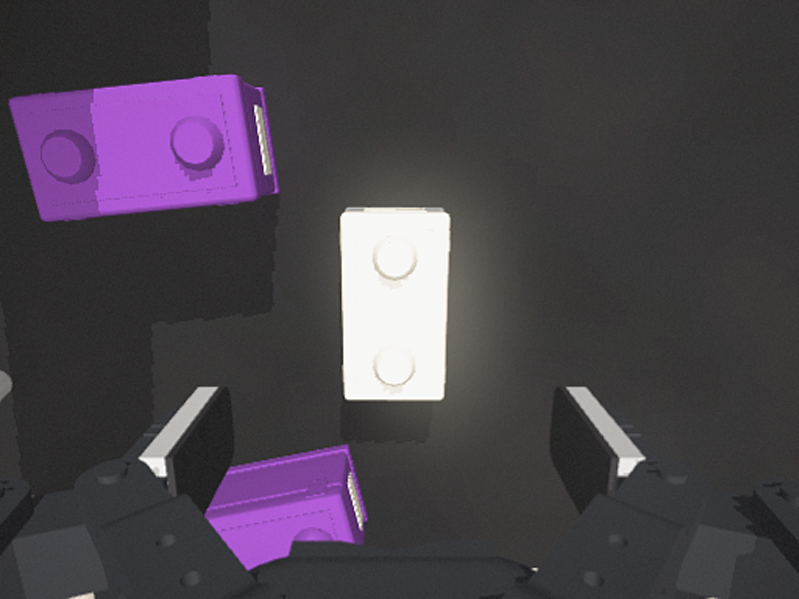

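```bash
python3 - <<'E'
from h import *
np.set_printoptions(precision=4,suppress=True)
c=json.load(open('w7.json'))
P=unproj(c,np.array([(260,157),(263,540)])/5+[199.6,209.6],.162);l=P[1]-P[0]
print('deep lugs',P,P.mean(0),np.linalg.norm(l),np.degrees(np.arctan2(l[1],l[0])))
c=json.load(open('w8.json'))
P=unproj(c,np.array([(394,257),(394,364)])/1.56-.2,.047);l=P[1]-P[0]
print('shallow lugs',P,P.mean(0),np.linalg.norm(l),np.degrees(np.arctan2(l[1],l[0])))
rows([(.4588,.148,.14,-.8,40),(.4588,.148,.03,-.8,40),(.4588,.148,.022,-.8,40)],1)
E
```

```text
deep lugs [[ 0.62   -0.1268  0.162 ]
 [ 0.6841 -0.1217  0.162 ]] [ 0.652  -0.1243  0.162 ] 0.06422878568392074 4.522606392180616
shallow lugs [[0.4273 0.1478 0.047 ]
 [0.4897 0.1472 0.047 ]] [0.4585 0.1475 0.047 ] 0.06238937556034272 -0.5680816082782054
1 [0.6, 8.1, 30.5, 0.1, -0.0, 0.0]
2 [1.3, 16.2, 61.1, 0.2, -0.1, 0.0]
3 [1.2, 16.1, 97.8, 0.2, -0.1, 0.0]
4 [1.2, 16.0, 134.4, 0.2, -0.1, 0.0]
5 [1.1, 15.9, 171.1, 0.2, -0.1, 0.0]
6 [1.1, 15.9, 179.1, 0.2, -0.1, 0.0]
claw 1
```

>>> carry_out --rows '[{"x": 1,"y": 8,"z": 30,"ax": 0,"ay": 0,"az": 0,"claw": 1},{"x": 1,"y": 16,"z": 61,"ax": 0.2,"ay": 0,"az": 0,"claw": 1},{"x": 1,"y": 16,"z": 98,"ax": 0.2,"ay": 0,"az": 0,"claw": 1},{"x": 1,"y": 16,"z": 134,"ax": 0.2,"ay": 0,"az": 0,"claw": 1},{"x": 1,"y": 16,"z": 171,"ax": 0.2,"ay": 0,"az": 0,"claw": 1},{"x": 1,"y": 16,"z": 179,"ax": 0.2,"ay": 0,"az": 0,"claw": 1},{"x": 1,"y": 16,"z": 179,"ax": 0.2,"ay": 0,"az": 0,"claw": 1},{"x": 1,"y": 16,"z": 179,"ax": 0.2,"ay": 0,"az": 0,"claw": 0},{"x": 1,"y": 16,"z": 179,"ax": 0.2,"ay": 0,"az": 0,"claw": 0},{"x": 1,"y": 16,"z": 179,"ax": 0.2,"ay": 0,"az": 0,"claw": 0},{"x": 1,"y": 16,"z": 179,"ax": 0.2,"ay": 0,"az": 0,"claw": 0},{"x": 1,"y": 16,"z": 179,"ax": 0.2,"ay": 0,"az": 0,"claw": 0}]'

```text
clock: 14.92
tcp_pos: [0.4602, 0.1483, 0.0238]
tcp_rot: [0.712, 0.702, 0.002, -0.0]
ft_force: [-1.4, -0.3, 6.0]
finger_gap: 0.059
```

```bash
python3 - <<'E'
from h import *
st();rows([(.4588,.148,.26,-.8,48),(.651,-.1235,.26,4.2,55)],0)
E
```

```text
t 14.93 tcp [0.4602 0.1483 0.0238] yaw -0.78 tilt 0.19 F [-1.4 -0.3  6. ] gap 0.059
1 [0.1, -0.2, -47.2, 0.0, -0.0, 0.0]
2 [0.1, -0.3, -94.5, 0.1, -0.1, 0.0]
3 [0.2, -0.5, -141.7, 0.1, -0.1, 0.0]
4 [0.2, -0.7, -189.0, 0.1, -0.1, 0.0]
5 [0.3, -0.9, -236.2, 0.1, -0.1, 0.0]
6 [-38.1, 27.1, -236.3, 0.1, -0.1, -0.7]
7 [-76.5, 55.1, -236.3, 0.1, -0.1, -1.4]
8 [-114.9, 83.1, -236.3, 0.1, -0.1, -2.1]
9 [-153.3, 111.1, -236.4, 0.1, -0.1, -2.8]
10 [-191.7, 139.1, -236.4, 0.1, -0.1, -3.6]
11 [-230.1, 167.1, -236.4, 0.1, -0.1, -4.3]
12 [-268.6, 195.0, -236.5, 0.1, -0.1, -5.0]
claw 0
```

>>> carry_out --rows '[{"x": 0,"y": 0,"z": -30,"ax": 0,"ay": 0,"az": 0,"claw": 0},{"x": 0,"y": 0,"z": -80,"ax": 0,"ay": 0,"az": 0,"claw": 0},{"x": 0,"y": 0,"z": -130,"ax": 0,"ay": 0,"az": 0,"claw": 0},{"x": 0,"y": 0,"z": -180,"ax": 0,"ay": 0,"az": 0,"claw": 0},{"x": -20,"y": 15,"z": -225,"ax": 0,"ay": 0,"az": -0.4,"claw": 0},{"x": -60,"y": 44,"z": -236,"ax": 0,"ay": 0,"az": -1,"claw": 0},{"x": -100,"y": 72,"z": -236,"ax": 0,"ay": 0,"az": -1.8,"claw": 0},{"x": -140,"y": 101,"z": -236,"ax": 0,"ay": 0,"az": -2.6,"claw": 0},{"x": -180,"y": 130,"z": -236,"ax": 0,"ay": 0,"az": -3.4,"claw": 0},{"x": -220,"y": 160,"z": -236,"ax": 0,"ay": 0,"az": -4.1,"claw": 0},{"x": -250,"y": 181,"z": -236,"ax": 0,"ay": 0,"az": -4.6,"claw": 0},{"x": -269,"y": 195,"z": -236,"ax": 0.1,"ay": -0.1,"az": -5,"claw": 0}]'

```text
clock: 16.42
tcp_pos: [0.651, -0.1262, 0.2598]
tcp_rot: [0.681, 0.732, 0.0, 0.0]
ft_force: [-0.7, 0.6, -2.1]
finger_gap: 0.0591
```

>>> carry_out --rows '[{"x": 0,"y": 0,"z": 0,"ax": 0,"ay": 0,"az": 0,"claw": 0},{"x": 0,"y": 0,"z": 0,"ax": 0,"ay": 0,"az": 0,"claw": 0}]'

```text
clock: 16.68
tcp_pos: [0.6504, -0.1253, 0.2598]
tcp_rot: [0.681, 0.732, 0.0, -0.0]
ft_force: [0.5, 0.8, -1.4]
finger_gap: 0.0588
```

```bash
python3 - <<'E'
from h import *
st(); c=get_calibration('wrist'); im=camera('wrist')[:,:,::-1]; cv2.imwrite('pics/raw_w9.png',im); json.dump({k:np.array(v).tolist() for k,v in c.items()},open('w9.json','w'))
crop(im,0,0,512,384,1.56,'pics/w9.png'); st()
im=camera('scene')[:,:,::-1];cv2.imwrite('pics/raw_s9.png',im)
crop(im,240,110,130,110,6,'pics/s9.png')
E
```

```text
t 16.68 tcp [ 0.6504 -0.1253  0.2598] yaw 4.13 tilt 0.05 F [ 0.5  0.8 -1.4] gap 0.0588
t 16.73 tcp [ 0.6504 -0.1248  0.2599] yaw 4.18 tilt 0.06 F [ 0.4 -0.2 -2.4] gap 0.0587
```

View pics/w9.png

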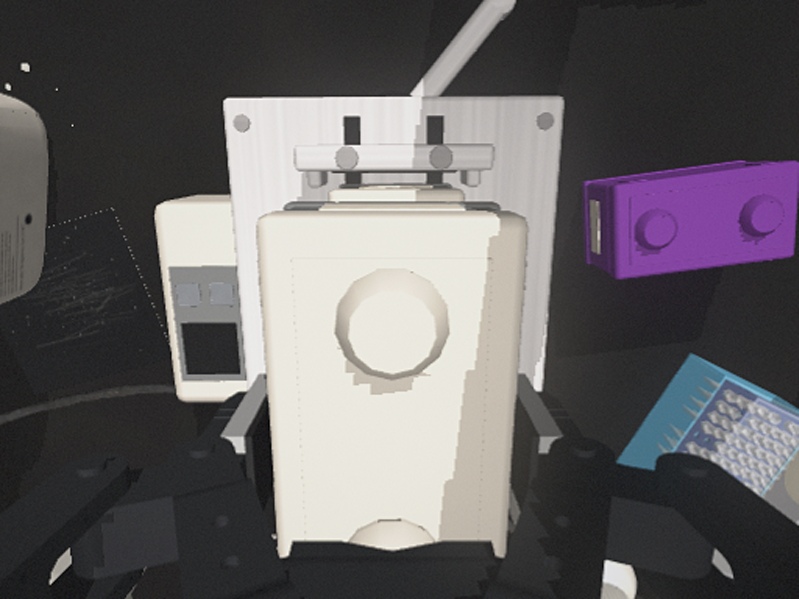

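View pics/s9.png

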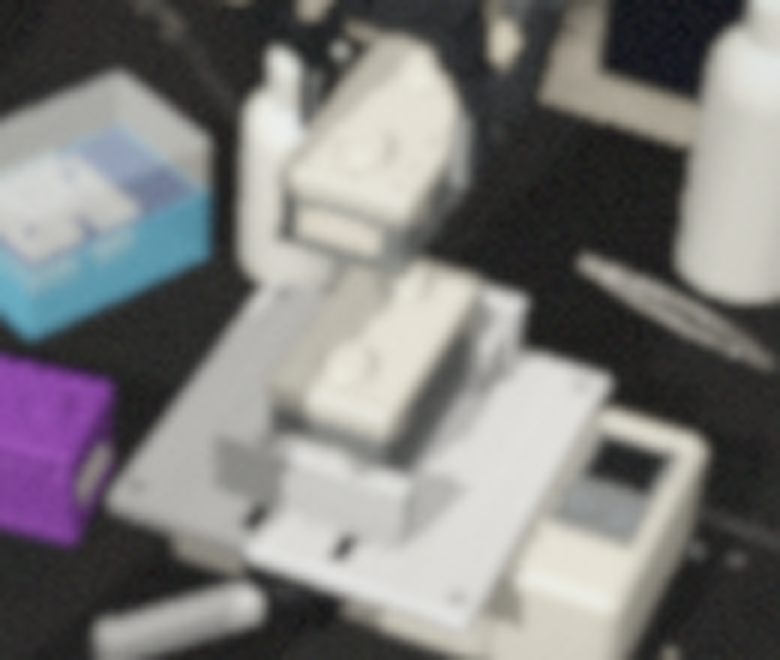

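```bash
python3 - <<'E'
from h import *
np.set_printoptions(precision=4,suppress=True)
crop(cv2.imread('pics/raw_w9.png'),160,110,190,150,4,'pics/c9.png')
crop(cv2.imread('pics/raw_w5.png'),150,120,200,150,4,'pics/c5.png')
E
```

```text
(no output)
```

View pics/c9.png

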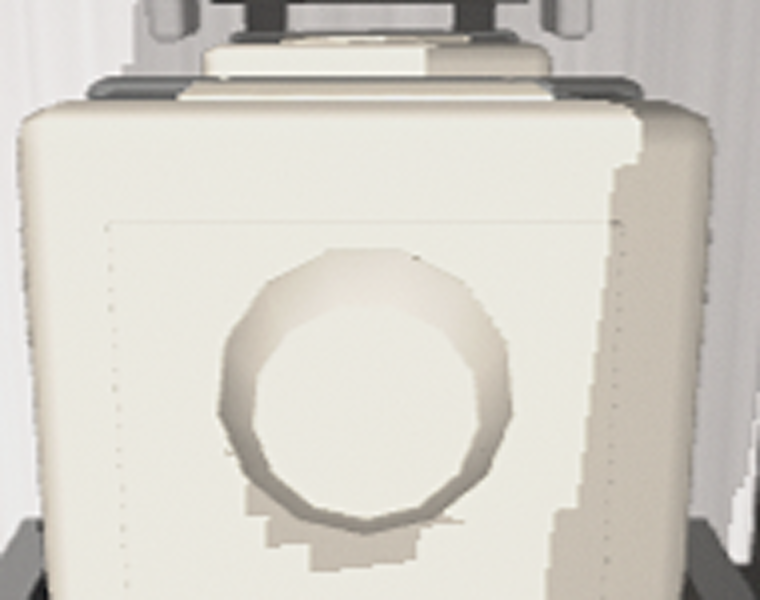

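View pics/c5.png

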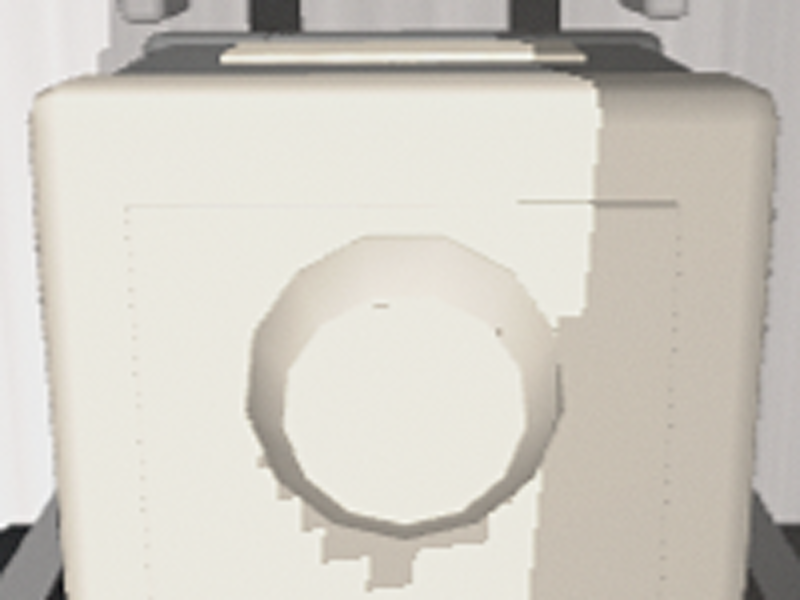

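```bash
python3 - <<'E'
from h import *
np.set_printoptions(precision=2,suppress=True)
def off(j,uv,tcp,yaw,lugz):
    c=json.load(open(j));P=unproj(c,np.array([uv])-.4,lugz)[0];m=rot(yaw).as_matrix()
    return m.T@(P-np.array(tcp))*1e3
d=off('w5.json',(251.,222.75),(.6505,-.1242,.1995),4.03,.1995-.0351+.067)
s=off('w9.json',(251.75,212.75),(.6504,-.1253,.2598),4.13,.2598-.0238+.047)
print('deep lug in tool',d,'shallow lug in tool',s)
m=rot(4.13).as_matrix()
rel=np.array([.6516,-.1228,0]); 
bc=rel+m@np.array([d[0],d[1]+32,0])/1e3; print('deep centre est',np.round(bc,4))
print('tcp target',np.round(bc-m@np.array([s[0],s[1]+32,0])/1e3,4))
bc2=np.array([.652,-.1243,0]);print('tcp target from w7',np.round(bc2-m@np.array([s[0],s[1]+32,0])/1e3,4))
E
```

```text
deep lug in tool [ -1.29 -31.36 -31.9 ] shallow lug in tool [ -1.07 -31.81 -23.2 ]
deep centre est [ 0.65 -0.12  0.  ]
tcp target [ 0.65 -0.12  0.  ]
tcp target from w7 [ 0.65 -0.12  0.  ]
```

```bash
python3 - <<'E'
from h import *
m=rot(4.13).as_matrix()
d=np.array([-1.29,-31.36]);s=np.array([-1.07,-31.81])
for bc in (np.array([.6516,-.1228,0])+m@np.array([d[0],d[1]+32,0])/1e3, np.array([.652,-.1243,0])):
    print(bc.tolist(),(bc-m@np.array([s[0],s[1]+32,0])/1e3).tolist())
rows([(.652,-.123,.2,4.2,25),(.652,-.123,.188,4.2,10)],0)
E
```

```text
[0.6523312434588802, -0.12404055753749871, 0.0] [0.6520646757771258, -0.12298701984427454, 0.0]
[0.652, -0.1243, 0.0] [0.6517334323182457, -0.12324646230677583, 0.0]
1 [0.5, 0.5, 20.0, 0.0, -0.0, 0.0]
2 [1.0, 1.1, 40.0, 0.0, -0.0, 0.0]
3 [1.5, 1.6, 59.9, 0.0, -0.1, 0.0]
4 [1.4, 1.6, 65.9, 0.0, -0.1, 0.0]
5 [1.4, 1.6, 71.9, 0.0, -0.1, 0.0]
claw 0
```

>>> carry_out --rows '[{"x": 0.5,"y": 1,"z": 20,"ax": 0,"ay": 0,"az": 0,"claw": 0},{"x": 1,"y": 1.5,"z": 40,"ax": 0,"ay": 0,"az": 0,"claw": 0},{"x": 1.5,"y": 1.6,"z": 55,"ax": 0,"ay": 0,"az": 0,"claw": 0},{"x": 1.5,"y": 1.6,"z": 65,"ax": 0,"ay": 0,"az": 0,"claw": 0},{"x": 1.5,"y": 1.6,"z": 70,"ax": 0,"ay": 0,"az": 0,"claw": 0},{"x": 1.5,"y": 1.6,"z": 70,"ax": 0,"ay": 0,"az": 0,"claw": 0}]'

```text
clock: 17.52
tcp_pos: [0.6521, -0.123, 0.1899]
tcp_rot: [0.681, 0.733, 0.0, -0.0]
ft_force: [0.2, -1.1, -1.9]
finger_gap: 0.0591
```

```bash
python3 - <<'E'
from h import *
st()
rows([(.6519,-.1231,.178,4.2,3)],0)
E
```

```text
t 17.52 tcp [ 0.6521 -0.123   0.1899] yaw 4.2 tilt 0.05 F [ 0.2 -1.1 -1.9] gap 0.0591
1 [-0.0, -0.0, 3.0, 0.0, -0.0, 0.0]
2 [-0.1, -0.1, 5.9, 0.0, -0.0, 0.0]
3 [-0.1, -0.1, 8.9, 0.0, -0.0, 0.0]
4 [-0.1, -0.2, 11.9, 0.0, -0.1, 0.0]
claw 0
```

>>> carry_out --rows '[{"x": 0,"y": 0,"z": 3,"ax": 0,"ay": 0,"az": 0,"claw": 0},{"x": 0,"y": 0,"z": 5,"ax": 0,"ay": 0,"az": 0,"claw": 0},{"x": 0,"y": 0,"z": 7,"ax": 0,"ay": 0,"az": 0,"claw": 0},{"x": 0,"y": 0,"z": 7,"ax": 0,"ay": 0,"az": 0,"claw": 0}]'

```text
clock: 18.02
tcp_pos: [0.652, -0.123, 0.1828]
tcp_rot: [0.681, 0.733, 0.0, -0.0]
ft_force: [-0.2, 0.4, -1.9]
finger_gap: 0.0588
```

>>> carry_out --rows '[{"x": 0,"y": 0,"z": 2,"ax": 0,"ay": 0,"az": 0,"claw": 0},{"x": 0,"y": 0,"z": 4,"ax": 0,"ay": 0,"az": 0,"claw": 0},{"x": 0,"y": 0,"z": 5,"ax": 0,"ay": 0,"az": 0,"claw": 0},{"x": 0,"y": 0,"z": 5,"ax": 0,"ay": 0,"az": 0,"claw": 0}]'

```text
clock: 18.52
tcp_pos: [0.652, -0.123, 0.1789]
tcp_rot: [0.681, 0.733, 0.001, -0.0]
ft_force: [-4.0, 0.1, 5.1]
finger_gap: 0.0592
```

>>> carry_out --rows '[{"x": 0,"y": 0,"z": 0,"ax": 0,"ay": 0,"az": 0,"claw": 0.5},{"x": 0,"y": 0,"z": 0,"ax": 0,"ay": 0,"az": 0,"claw": 1},{"x": 0,"y": 0,"z": 0,"ax": 0,"ay": 0,"az": 0,"claw": 1},{"x": 0,"y": 0,"z": 0,"ax": 0,"ay": 0,"az": 0,"claw": 1},{"x": 0,"y": 0,"z": 0,"ax": 0,"ay": 0,"az": 0,"claw": 1},{"x": 0,"y": 0,"z": -40,"ax": 0,"ay": 0,"az": 0,"claw": 1},{"x": 0,"y": 0,"z": -85,"ax": 0,"ay": 0,"az": 0,"claw": 1},{"x": 0,"y": 0,"z": -110,"ax": 0,"ay": 0,"az": 0,"claw": 1},{"x": 0,"y": -50,"z": -120,"ax": 0,"ay": 0,"az": 0,"claw": 1},{"x": 0,"y": -75,"z": -120,"ax": 0,"ay": 0,"az": 0,"claw": 1},{"x": 0,"y": -75,"z": -120,"ax": 0,"ay": 0,"az": 0,"claw": 1}]'

```text
clock: 19.9
tcp_pos: [0.5759, -0.1293, 0.2996]
tcp_rot: [0.681, 0.732, 0.001, -0.0]
ft_force: [0.3, -1.0, 0.4]
finger_gap: 0.0851
```

```bash
python3 - <<'E'
from h import *
st(); c=get_calibration('wrist'); im=camera('wrist')[:,:,::-1]; cv2.imwrite('pics/raw_w10.png',im); json.dump({k:np.array(v).tolist() for k,v in c.items()},open('w10.json','w'))
crop(im,0,0,512,384,1.56,'pics/w10.png'); st()
im=camera('scene')[:,:,::-1]
crop(im,240,110,130,110,6,'pics/s10.png')
# mirror of opening push
a=np.radians(4);f=np.array([np.cos(a),np.sin(a)]);seat=np.array([.654,-.1243]);k=seat-.086*f
def pt(t,r,off):
    d=np.pi+.7-t+a;u=np.array([np.cos(d),np.sin(d)]);n=np.array([np.sin(d),-np.cos(d)])
    return k+r*u+off*n
W=[]
for t,r,o in [(1.4,100,38),(1.4,90,27),(1.05,86,23),(.7,84,21),(.35,84,22),(0,84,23),(-.05,84,19)]:
    p=pt(t,r/1e3,o/1e3);print(t,np.round(p,4));W.append((*p,.064,4,28))
rows([(.50,-.1,.27,4),(.475,-.04,.17,4),(W[0][0],W[0][1],.064,4)],0)
E
```

```text
t 19.9 tcp [ 0.5759 -0.1293  0.2996] yaw 4.11 tilt 0.13 F [ 0.3 -1.   0.4] gap 0.0851
t 19.95 tcp [ 0.5772 -0.1287  0.2993] yaw 4.18 tilt 0.14 F [ 0.1 -0.2  0.1] gap 0.0856
1.4 [ 0.5098 -0.0407]
1.4 [ 0.5114 -0.0554]
1.05 [ 0.4919 -0.0844]
0.7 [ 0.4829 -0.1152]
0.35 [ 0.4825 -0.1444]
0 [ 0.4919 -0.1722]
-0.05 [ 0.497  -0.1787]
1 [17.0, -37.8, 14.5, 0.0, -0.0, 0.1]
2 [33.9, -75.6, 28.9, 0.1, -0.1, 0.2]
3 [54.4, -82.5, 62.3, 0.1, -0.1, 0.2]
4 [74.9, -89.4, 95.6, 0.1, -0.1, 0.2]
5 [95.5, -96.3, 129.0, 0.1, -0.1, 0.2]
6 [93.8, -79.1, 182.0, 0.1, -0.1, 0.2]
7 [92.1, -61.8, 235.1, 0.1, -0.1, 0.2]
claw 0
```

View pics/w10.png

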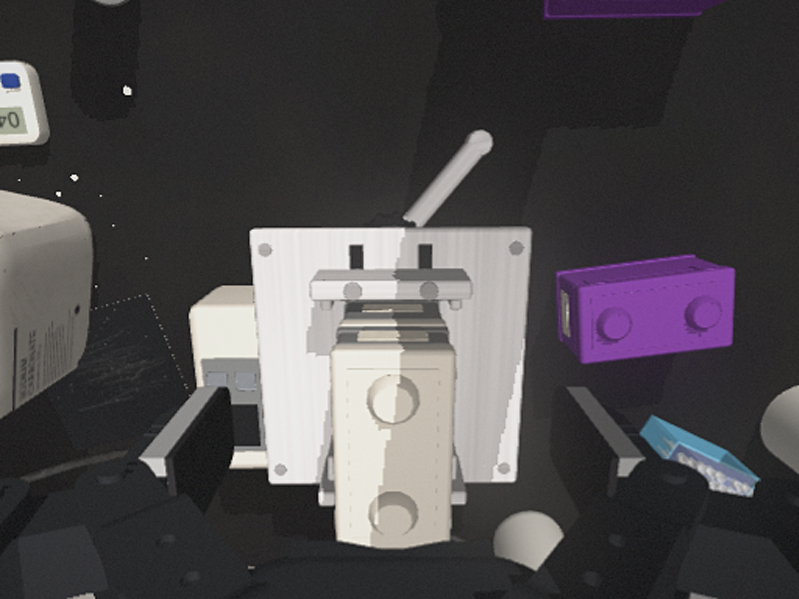

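View pics/s10.png

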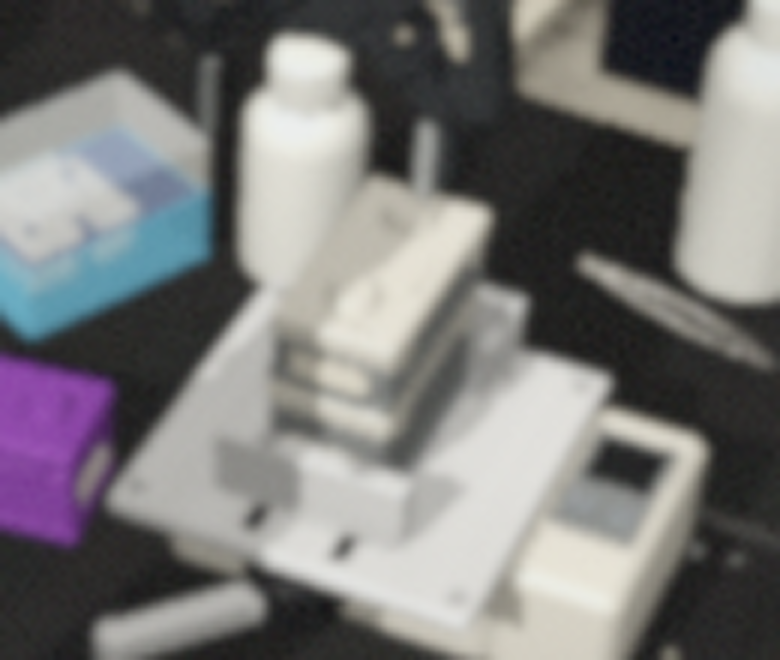

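>>> carry_out --rows '[{"x": 17,"y": -38,"z": 10,"ax": 0,"ay": 0,"az": 0,"claw": 0},{"x": 34,"y": -76,"z": 20,"ax": 0,"ay": 0,"az": 0,"claw": 0},{"x": 60,"y": -82,"z": 60,"ax": 0,"ay": 0,"az": 0,"claw": 0},{"x": 85,"y": -85,"z": 95,"ax": 0,"ay": 0,"az": 0,"claw": 0},{"x": 98,"y": -80,"z": 129,"ax": 0,"ay": 0,"az": 0,"claw": 0},{"x": 98,"y": -70,"z": 182,"ax": 0,"ay": 0,"az": 0,"claw": 0},{"x": 98,"y": -65,"z": 235,"ax": 0,"ay": 0,"az": 0,"claw": 0},{"x": 98,"y": -65,"z": 235,"ax": 0,"ay": 0,"az": 0,"claw": 0},{"x": 98,"y": -65,"z": 235,"ax": 0,"ay": 0,"az": 0,"claw": 0}]'

```text
clock: 21.12
tcp_pos: [0.5076, -0.0351, 0.0651]
tcp_rot: [0.681, 0.733, 0.002, 0.001]
ft_force: [-0.5, -0.2, 0.7]
finger_gap: 0.0001
```

```bash
python3 - <<'E'
from h import *
st(); im=camera('top')[:,:,::-1]
crop(im,250,120,100,100,6,'pics/t11.png')
rows([(.505,-.0575,.064,4,14),(.4919,-.0844,.064,4,17),(.4829,-.1152,.064,4,17),(.4825,-.1444,.064,4,17),(.4905,-.1722,.064,4,17),(.497,-.181,.064,4,17)],0)
E
```

```text
t 21.12 tcp [ 0.5076 -0.0351  0.0651] yaw 4.22 tilt 0.21 F [-0.5 -0.2  0.7] gap 0.0001
1 [-11.1, -2.3, 0.9, 0.2, -0.0, 0.1]
2 [-22.1, -4.6, 1.8, 0.3, -0.1, 0.2]
3 [-35.0, -12.1, 1.8, 0.3, -0.1, 0.2]
4 [-48.0, -19.6, 1.7, 0.3, -0.1, 0.2]
5 [-63.0, -25.3, 1.7, 0.3, -0.1, 0.2]
6 [-78.0, -30.9, 1.6, 0.3, -0.1, 0.2]
7 [-92.6, -32.2, 1.6, 0.3, -0.1, 0.2]
8 [-107.1, -33.4, 1.6, 0.3, -0.1, 0.2]
9 [-121.3, -30.5, 1.6, 0.3, -0.1, 0.2]
10 [-135.4, -27.5, 1.6, 0.3, -0.1, 0.2]
11 [-144.7, -21.7, 1.6, 0.3, -0.1, 0.2]
claw 0
```

View pics/t11.png

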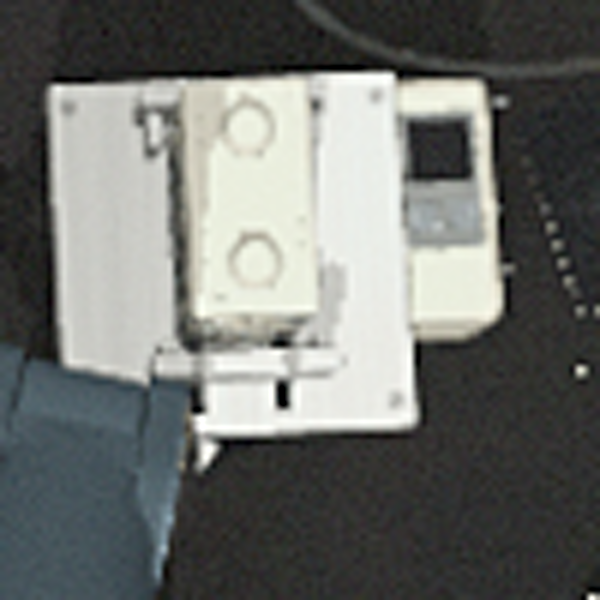

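>>> carry_out --rows '[{"x": -11,"y": -2,"z": 1,"ax": 0.2,"ay": 0,"az": 0,"claw": 0},{"x": -22,"y": -5,"z": 2,"ax": 0.3,"ay": 0,"az": 0,"claw": 0},{"x": -35,"y": -12,"z": 2,"ax": 0.3,"ay": 0,"az": 0,"claw": 0},{"x": -48,"y": -20,"z": 2,"ax": 0.3,"ay": 0,"az": 0,"claw": 0},{"x": -63,"y": -25,"z": 2,"ax": 0.3,"ay": 0,"az": 0,"claw": 0},{"x": -78,"y": -31,"z": 2,"ax": 0.3,"ay": 0,"az": 0,"claw": 0}]'

```text
clock: 21.92
tcp_pos: [0.483, -0.1162, 0.0639]
tcp_rot: [0.681, 0.733, 0.001, 0.0]
ft_force: [2.0, 3.7, 0.4]
finger_gap: -0.0001
```

```bash
python3 - <<'E'
from h import *
st(); im=camera('top')[:,:,::-1]
crop(im,250,120,100,100,6,'pics/t12.png')
rows([(.4825,-.1444,.064,4,17),(.4905,-.1722,.064,4,17),(.497,-.181,.064,4,17)],0)
E
```

```text
t 21.93 tcp [ 0.483  -0.1162  0.0639] yaw 4.21 tilt 0.1 F [2.  3.7 0.4] gap -0.0001
1 [-12.9, -0.4, -0.1, -0.0, -0.0, 0.0]
2 [-25.8, -0.8, -0.3, -0.0, -0.0, 0.0]
3 [-39.9, 2.2, -0.3, -0.0, -0.0, 0.0]
4 [-54.1, 5.2, -0.3, -0.0, -0.0, 0.0]
5 [-63.3, 11.1, -0.3, -0.0, -0.0, 0.0]
claw 0
```

View pics/t12.png

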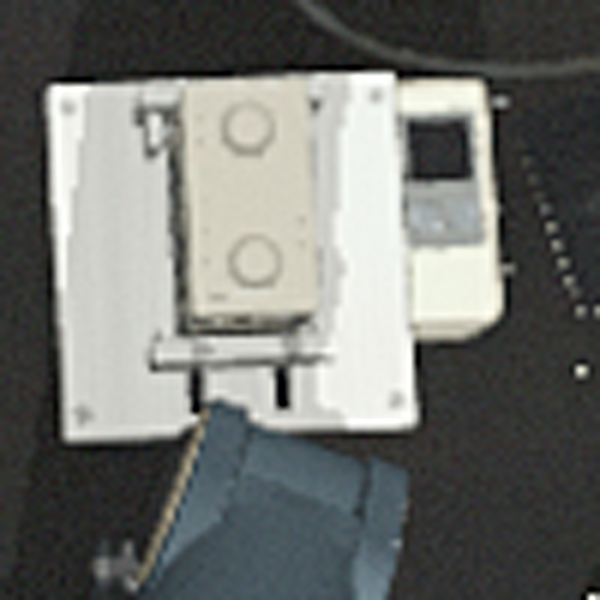

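>>> carry_out --rows '[{"x": -13,"y": 0,"z": 0,"ax": 0,"ay": 0,"az": 0,"claw": 0},{"x": -26,"y": -1,"z": 0,"ax": 0,"ay": 0,"az": 0,"claw": 0},{"x": -40,"y": 2,"z": 0,"ax": 0,"ay": 0,"az": 0,"claw": 0},{"x": -54,"y": 5,"z": 0,"ax": 0,"ay": 0,"az": 0,"claw": 0},{"x": -63,"y": 11,"z": 0,"ax": 0,"ay": 0,"az": 0,"claw": 0},{"x": -63,"y": 11,"z": 0,"ax": 0,"ay": 0,"az": 0,"claw": 0}]'

```text
clock: 22.72
tcp_pos: [0.4921, -0.1772, 0.0621]
tcp_rot: [0.682, 0.732, -0.002, -0.008]
ft_force: [-7.4, 11.1, 6.7]
finger_gap: 0.0
```

```bash
python3 - <<'E'
from h import *
st()
E
```

```text
t 22.73 tcp [ 0.4921 -0.1772  0.0621] yaw 4.06 tilt 0.89 F [-7.4 11.1  6.7] gap 0.0
```

>>> carry_out --rows '[{"x": 15,"y": -6,"z": 0,"ax": 0,"ay": 0,"az": 0,"claw": 0},{"x": 18,"y": -15,"z": -50,"ax": 0,"ay": 0,"az": 0,"claw": 0},{"x": 40,"y": -25,"z": -105,"ax": 0,"ay": 0,"az": 0,"claw": 0},{"x": 95,"y": -25,"z": -140,"ax": 0,"ay": 0,"az": 0,"claw": 0},{"x": 150,"y": -25,"z": -160,"ax": 0,"ay": 0,"az": 0,"claw": 0},{"x": 205,"y": -25,"z": -160,"ax": 0,"ay": 0,"az": 0,"claw": 0},{"x": 205,"y": -25,"z": -160,"ax": 0,"ay": 0,"az": 0,"claw": 0}]'

```text
clock: 23.6
tcp_pos: [0.4546, 0.0277, 0.2245]
tcp_rot: [0.679, 0.734, -0.001, -0.007]
ft_force: [0.2, -1.2, -0.9]
finger_gap: -0.0001
```

```bash
python3 - <<'E'
from h import *
st(); im=camera('top')[:,:,::-1]; cv2.imwrite('pics/raw_t13.png',im)
crop(im,250,120,100,100,6,'pics/t13.png')
im=camera('scene')[:,:,::-1]
crop(im,230,110,140,130,5,'pics/s13.png'); cv2.imwrite('pics/s13full.png',cv2.resize(im,(800,600)))
E
```

```text
t 23.6 tcp [0.4546 0.0277 0.2245] yaw 4.51 tilt 0.85 F [ 0.2 -1.2 -0.9] gap -0.0001
```

View pics/t13.png

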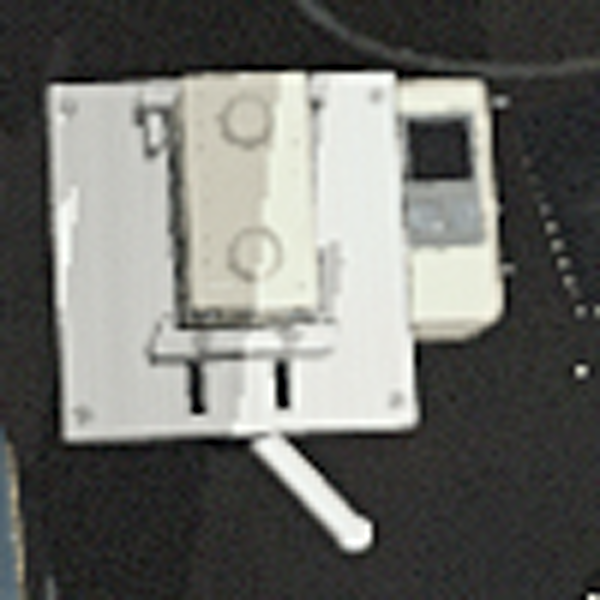

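View pics/s13.png

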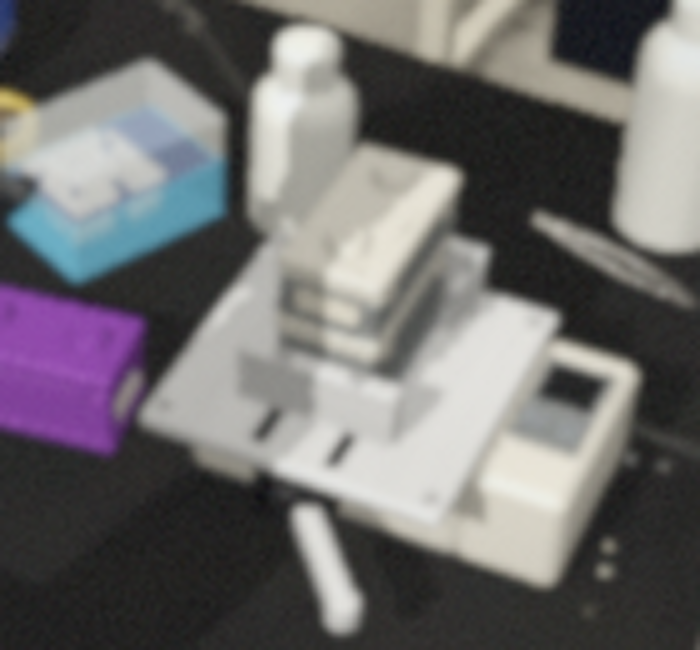

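View pics/s13full.png

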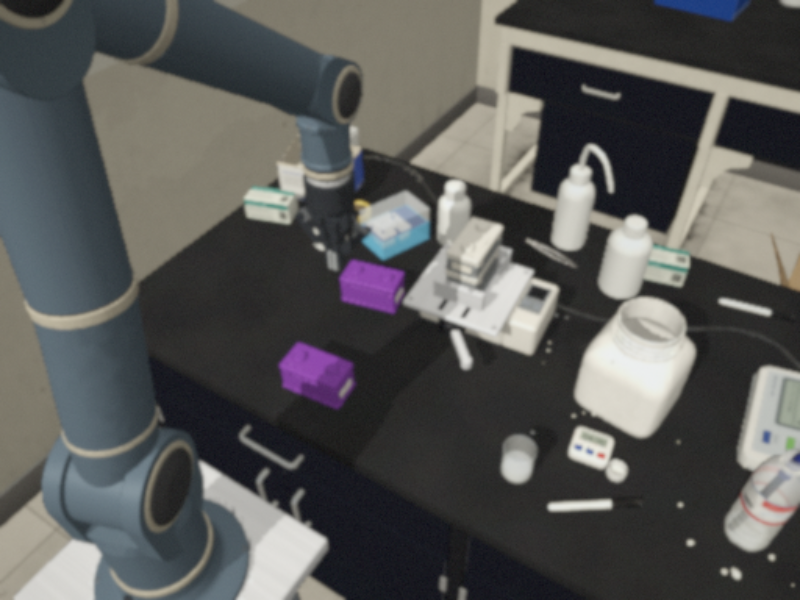

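```bash
python3 - <<'E'
from h import *
st(); print(sign_off())
E
```

```text
t 23.7 tcp [0.4547 0.0234 0.2241] yaw 4.08 tilt 0.85 F [-0.  -0.9  0.1] gap 0.0001
the job is handed in; nothing more can be done
None
```

The shaker is loaded and clamped, and I handed the job in at 23.7 s. I pushed the knob open to its left stop and set the deeper box on the seat. The shallower box then went down over its lugs, and I pushed the knob back to the right stop.

- **Knob:** in the last top picture the handle lies on the same pixels as in its starting, clamped position. I judged this from the picture only; the joint angle can't be read.
- **Clamping:** the top picture shows the jaw moved up to the box and the stack shifted a few mm toward the fence. The clamp force can't be measured, so I did not check it.
- **Stacking:** the shallower box went down freely past the lug tops. It touched down within about 0.1 mm of the height expected for a locked fit, and both boxes look upright and aligned.
- **Surroundings:** the arm stands clear with no contact force. The beaker and timer look unmoved in the last scene picture. The arm hides the jar in that picture; it moved only above it, and I saw no contact.
- **Disagreements:** the top and wrist cameras differed by about 2 mm on the platform's position. For stacking, the deeper box's position from the arm pose at release and from the wrist camera agreed within 0.5 mm.

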